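# Hook a chilled vial rack forward to its lane stop

## Task

Take the reach hook from its rest, drop its tip behind the pull handle of the blue vial rack on the autosampler's loading deck, and drag the rack forward along its lane until its spring catch has clicked in and it sits against the lane stop, then lay the hook back in its rest. Pull gently and steadily by feel and stop when the rack meets the stop: a hard tug on the handle or against the stop is not allowed. The rack is chilled, so move it with the hook only, never the hand, and leave the grey rack, the bottle, the jar and the box of vials where they are.

Things in the scene. Friction and masses are not known exactly. Their poses are not given: they have to be found in the camera images.
- deck: Grey autosampler loading deck, fixed: plate 300 long (its x), 200 wide (y), 20 thick, with two straight lanes along x, centred at y = +45 and -45. Lane floor = plate top. Beside the lanes aluminium guide rails, 10 high; a rack has 2.5 side play in all. Origin: middle of its front (near) edge, underside; x points along the lanes away from that edge, z up.
- lane_left (a point): Left lane (deck y = +45), point on its floor at the front edge. In each lane a dark steel stop (wall 28 high; on the outer rail an arm 26 high with a thumbscrew) is clamped by hand: its stop face is anywhere from 35 to 75 behind this point, differs between lanes and is not measured: feel for it, or look.
- lane_right (a point): The same point of the right lane (deck y = -45). On the way to the stop a rack first drags with 1 to 3 N, then pushes the spring ball aside (up to about 8 N altogether); in the last 5 mm the ball clicks into the rack's notch, and then the rack's front stands against the rigid stop. A rack so held is home.
- rack_blue: Blue vial rack to be moved, in either lane, loose, 0.28 to 0.56 kg, 70 wide; 20 capped vials are fixed in it. Origin: on its underside, below the handle bar, mid-width; x along the lane away from the front edge, z up. Flat front face at x = -10, back at x = +110; side notch for the ball at x = +35.
- rack_blue_bar (a point): Middle of the blue rack's pull handle: a round white bar 8 thick along y, between two posts (8 thick, at y = +24 and -24), axis 32 above the rack's underside; open below, down to a floor 6 above the underside. Behind it a gap is free from x = +4 to +28 of the rack, then come the vials, 46 high. The handle bears 18 N; more is a hard tug.
- rack_grey: Grey vial rack with red caps in the other lane, a bystander; same shape, size and axes as the blue one.
- catch_left (a joint): Spring ball catch (brass ball) on the outer rail of the left lane, 45 behind that lane's stop face: how far the ball is pushed back, in m. 0 = fully out (free, or clicked into a rack's notch), about 0.0035 = held back by a rack's side.
- catch_right (a joint): The same for the right lane, on its outer (right) rail.
- hook: Reach hook, loose, 0.15 kg: yellow handle 120 long (x), 16 wide (y), 22 high (z), origin at its centre; a steel rod 8 thick goes on from it along +x at mid-height and turns straight down at x = 150. x points to the hook end, z up. Starts level in its rest, finger down. Take it across the middle of the handle, firmly.
- hook_tip (a point): Lower end of the hook's finger (8 thick, rounded): 150 ahead of the handle's centre and 49 below its axis.
- rest: White base 130 x 70 x 12 with two steel forks, fixed, right or left of the deck. Origin: centre of the base's underside; x points to the lying hook's hook end, z up. Forks 8 thick at x = +48 and -48; the handle lies in their slots, 24 wide, floor 72 above the origin (handle centre rests at 83); slot walls with flared tips reach up to 94.
- bottle: Amber bottle with a blue cap, bystander, 56 across, 100 high; origin at the centre of its underside.
- jar: Clear jar with a white cap, bystander, 54 across, 75 high; origin at the centre of its underside.
- vial_box: Open cardboard box of white-capped vials, bystander, 100 x 100 x 45; origin at the centre of its underside. It stands on the side of the deck where the rest is not.
Things that resemble listed ones, but are neither listed nor needed, are in the scene too. There is more than one size of the rest; the one meant has the size given above.

How it is judged:
On the way, in this order (a step that is already met when the one before it is completed fails the run):
1. the hook has been lifted out of its rest (z of hook in the frame of rest above 0.11 m), for 0.1 s.
2. the hook is behind the blue rack's handle and is pulling the rack along its lane (rack moved 20 mm or more, hook in contact) (contact force between hook and rack_blue above 0.3 N and distance of rack_blue from where it was at the start of the episode above 0.02 m), for 0.05 s.
3. the blue rack is home: at its lane stop, with the catch clicked in (x of rack_blue in the frame of deck below 0.088 m and ((y of rack_blue in the frame of deck above 0 m and value of joint catch_left below 0.0012 m) or (y of rack_blue in the frame of deck below 0 m and value of joint catch_right below 0.0012 m)) and z of rack_blue in the frame of deck below 0.0225 m and angle between rack_blue's own z axis and vertical below 0.03 rad), for 0.3 s.
At the end, for the whole second after the job is handed in: The blue rack lies flat in its lane, home at the stop, with that lane's catch ball clicked into its notch (pushed back less than 1.2 mm); the hook lies level in both forks of its rest, finger down, within 20 mm lengthwise of the rest's middle; both are still (all of step 3 and linear speed of each of rack_blue, hook below 0.01 m/s and distance between hook and rest below 0.095 m and z of hook in the frame of rest between 0.079 and 0.087 m and x of hook in the frame of rest between -0.02 and 0.02 m and y of hook in the frame of rest between -0.006 and 0.006 m and angle between hook's own z axis and vertical below 0.1 rad); the robot touches nothing.
It fails at once if the blue rack's handle is pulled or the rack pushed by the hook with more than 18 N (contact force between hook and rack_blue above 18 N).
It fails at once if the hand or arm touches the blue rack (contact force between any of the fingers, the arm and rack_blue above 0.5 N).
It fails at once if the grey rack is moved more than 8 mm (distance of rack_grey from where it was at the start of the episode above 0.008 m).
It fails at once if the bottle, jar or box of vials is moved more than 15 mm (distance of any of bottle, jar, vial_box from where it was at the start of the episode above 0.015 m).
It also fails if it takes over 61 s, if anything falls off the work surface, if the arm or the gripper's body presses on something with over 40 N, if the wrist force passes 120 N, or if a joint passes its speed limit or range.

## Robot

A 6-joint arm with a two-finger parallel gripper is mounted at the origin on the work surface. World frame = base frame: x ahead of the robot, y to its left, z up, the work surface at z = 0. Lengths are in m, angles in rad, forces in N, time in s.
With the tool pointing down it reaches from about 0.325 to 0.85 m from the base axis. Payload 15.5 kg.
Tool frame: the origin (TCP) lies at the very end of the fingers, on their centre line; the grasp point (between the pads) lies arm.hold_point_z behind it (arm.hold_point_z is the distance from the TCP to the grasp point, in m); z points along the fingers, y is the direction in which the jaws open and shut (so a half turn about z gives the same grasp; the last joint's range is limited). The gripper opens to 91 mm and grips with 3 to 60 N. Pads are 32 mm wide; open, the fingers measure 118 mm over their backs; the gripper's body (76 mm by 178 mm) begins 60 mm behind the grasp point.
Start: joints at [1.05, 0.494, 1.345, -0, 1.302, -0.096], TCP at [0.258, 0.569, 0.214] pointing down, gripper open.
Joint ranges: [-2.91, 2.91], [-0.82, 2.16], [0.22, 2.67], [-1.22, 4.37], [0.12, 2.79], [-3.08, 3.08]. Speed limits (rad/s): [1.89, 1.89, 2.57, 3.01, 3.01, 3.01].

## Interface

Orientations are given as a unit quaternion [w, x, y, z].
In Python, from workcell import arm, snapshot, get_calibration gives the robot as it stands.
- The arm moves only by the shell command python3 -m creep 'ROWS'. ROWS is JSON, a list of rows, each an object of numbers: "dx", "dy", "dz": the shift along the tool's x, y, z each as a share of 30 mm, from -1 to 1; "rx", "ry", "rz": the turn, a rotation vector about the tool's x, y, z each as a share of 5 degrees, from -1 to 1; "grip": the closure, from 0 (fully open) to 1 (shut). A call has 1 to 10 rows; each row shifts and turns the pose as measured when the row begins, along the tool's axes as they then stand; what a row does not reach is not made up. A row lasts 1/12 s, in which the tool goes at most 41.7 mm and 7.16 degrees, less where a joint would pass 70% of its speed; a pose out of reach is approached as far as the arm can. A call with a number of a shift or a turn outside -1 to 1 is refused whole. A call with a gripper value outside its range is refused whole. The fingers move at their own pace and stop on an object; the grip force is fixed at half the most. Time passes only in rows, so rows that do not move let the fingers close. It gives the time, the measured TCP pose, the force and the opening at its end, in the units of the state.
- arm.read_state(): the state, without advancing time (a new reading comes with each control period).
- snapshot(name): name is "scene" or "side" or "wrist"; returns the picture (480x640x3 uint8, red, green, blue); there is no depth.
- get_calibration(name): a dict with "fx", "fy", "cx", "cy" (pixels), "world_from_camera" (4x4, takes a point from camera to world coordinates). Camera axes: x right, y up, looking along -z (the intrinsics and any distortion apply to the point x, -y, -z); pixel columns grow to the right and rows downward; lengths in m; the calibration is good to about 2 mm. A picture is of the moment at which its call begins: read the wrist's pose just before it. get_calibration takes no time and is no camera call; for the wrist camera it gives the pose at the moment of the call.
- arm.finish_job(): hands the job in, once; it reports no verdict.
The state is a dict: "time": time; "joint_positions": joint angles; "dq": joint speeds; "joint_torque": joint torques, N m; "position": TCP position; "tcp_rot": TCP orientation; "force": force on the tool from outside, world axes, zero at the start; "wrist_torque": the same for the moment, N m; "opening": finger opening in m.
Only numpy, scipy, OpenCV 4.12 (cv2) and the standard library are available. Lean on these libraries where they do the work, as an engineer would, in place of code of your own. Each camera call takes 0.05 s, during which the arm holds its last target.

## Working session

There is one attempt and no reset: what is moved stays moved. The work goes in short steps, Python scripts to look and compute and a shell command to move; the robot and the scene stay as the last step left them, time stands still between calls to the robot, and variables do not carry over. Pictures are saved under pics/ and viewed, and the job is handed in when it is done.

```bash
mkdir -p pics; ls; cat > h.py <<'E'
import cv2,numpy as np
from workcell import arm,snapshot,get_calibration
def save(n,f):
    im=snapshot(n); cv2.imwrite(f'pics/{f}.png',im[:,:,::-1]); return im
E
python3 - <<'E'
from h import *
for n in('scene','side','wrist'):
    c=get_calibration(n); print(n,{k:(v if not hasattr(v,'shape') else np.round(v,4).tolist()) for k,v in c.items()})
    save(n,n+'0')
s=arm.read_state(); print(s, arm.hold_point_z)
E
```

```text
pics
scene {'fx': 597.1972226030766, 'fy': 597.1972226030766, 'cx': 324.1632131909044, 'cy': 234.63933177340178, 'world_from_camera': [[0.4756, -0.55, 0.6865, 1.6544], [0.8795, 0.3106, -0.3605, -0.6506], [-0.015, 0.7753, 0.6314, 1.0728], [0.0, 0.0, 0.0, 1.0]]}
side {'fx': 468.78586857156824, 'fy': 468.78586857156824, 'cx': 311.0810642972714, 'cy': 241.88673780916875, 'world_from_camera': [[0.7918, 0.4513, -0.4116, 0.0855], [-0.6105, 0.5659, -0.5541, -0.725], [-0.0172, 0.69, 0.7236, 0.9246], [0.0, 0.0, 0.0, 1.0]]}
wrist {'fx': 355.6427679808413, 'fy': 355.6427679808413, 'cx': 321.4961657365234, 'cy': 241.41757656503464, 'world_from_camera': [[0.4131, -0.8762, -0.2484, 0.1876], [0.9107, 0.3971, 0.1137, 0.6001], [-0.0009, -0.2732, 0.962, 0.3836], [0.0, 0.0, 0.0, 1.0]]}
{'time': 0.15, 'joint_positions': array([ 1.04949059e+00,  4.94051639e-01,  1.34594834e+00, -9.94690606e-06,
        1.30250043e+00, -9.54866135e-02]), 'dq': array([-0.0027399 , -0.00275329, -0.00198529,  0.00105166, -0.00031133,
       -0.00011429]), 'joint_torque': array([ 8.90085976e-04, -8.79188061e+01, -3.82045054e+01,  7.08569423e-02,
        5.01399336e-02, -7.75695003e-05]), 'position': array([0.25802312, 0.56895405, 0.21348199]), 'tcp_rot': array([-1.33196615e-04,  2.11303342e-01,  9.77420427e-01, -4.33918097e-04]), 'force': array([ 0.29714401, -0.22662566, -0.56641646]), 'wrist_torque': array([ 0.04081094, -0.05052257, -0.0247109 ]), 'opening': 0.09112965182532974} 0.0188
```

View pics/scene0.png

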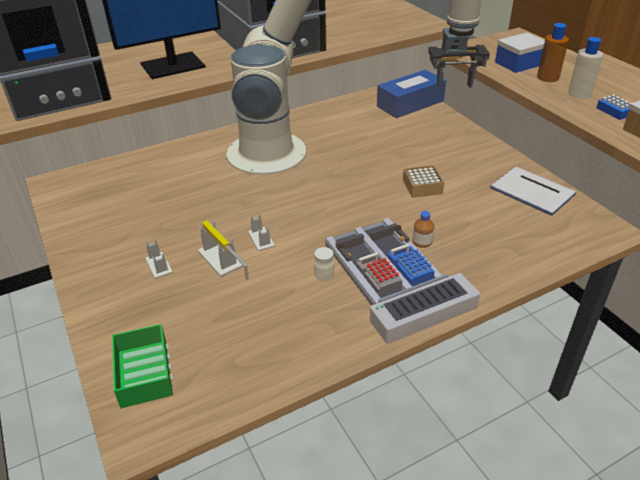

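View pics/side0.png

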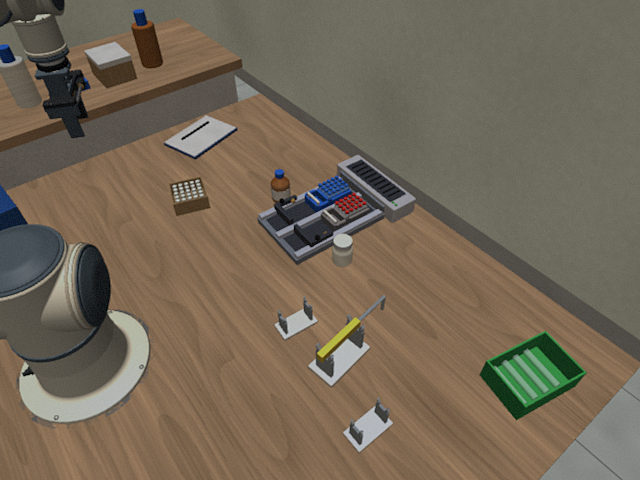

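View pics/wrist0.png

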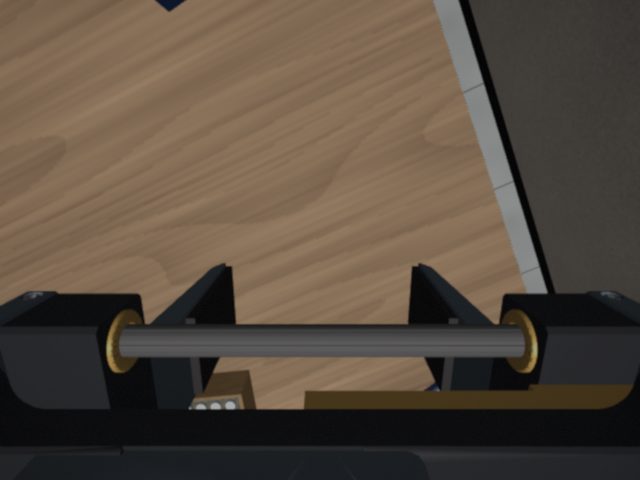

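The scene shows the yellow hook in its rest at (215,234) in scene and (340,340) in side. Lookalikes are the two small empty rests at scene (158,262) and (261,235). The blue rack is at (412,264), in the deck's far/left lane, and the grey rack with red caps is at (382,272). Also visible are a blue vial rack on the side bench at (615,105) and blue boxes, none of which are needed. I'll check these in close crops.

```bash
python3 - <<'E'
import cv2
def crop(f,x,y,w,h,s,o):
    im=cv2.imread(f'pics/{f}.png')[y:y+h,x:x+w]
    cv2.imwrite(f'pics/{o}.png',cv2.resize(im,None,fx=s,fy=s,interpolation=cv2.INTER_CUBIC))
crop('scene0',180,190,100,100,6,'c1')
crop('side0',265,285,133,100,6,'c2')
crop('scene0',315,195,165,110,4.8,'c3')
crop('side0',250,150,165,115,4.8,'c4')
E
```

```text
(no output)
```

View pics/c1.png

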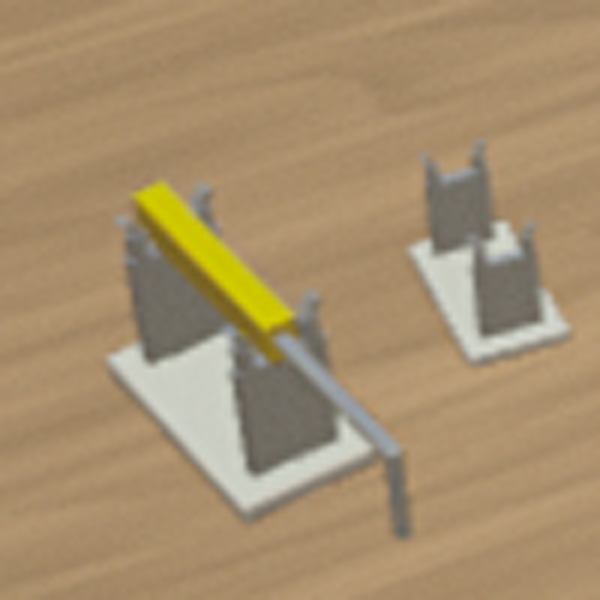

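View pics/c2.png

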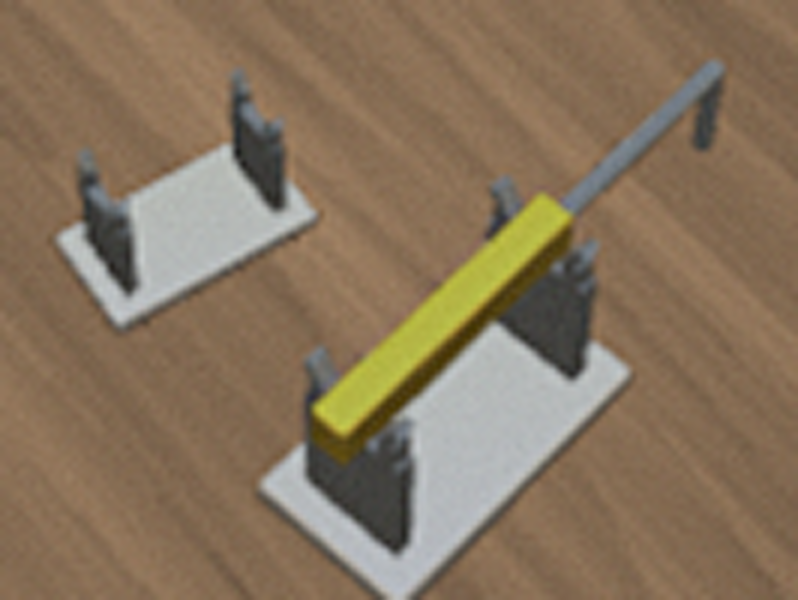

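View pics/c3.png

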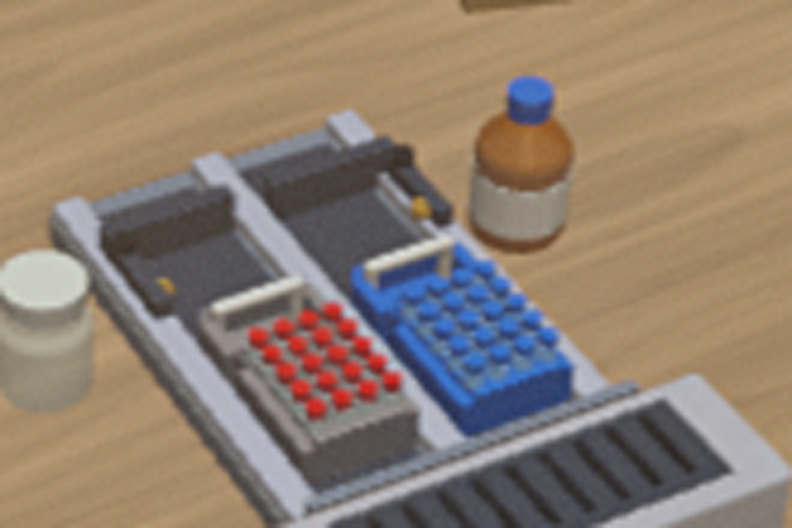

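View pics/c4.png

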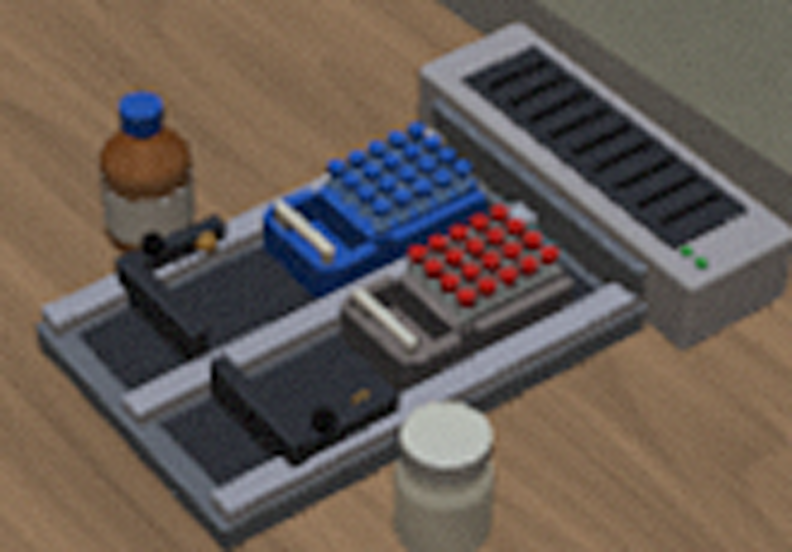

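```bash
cat >> h.py <<'E'
from scipy.optimize import least_squares
def proj(cal,P):
    T=np.linalg.inv(cal['world_from_camera']); p=np.atleast_2d(P)@T[:3,:3].T+T[:3,3]
    return np.stack([cal['fx']*p[:,0]/-p[:,2]+cal['cx'],cal['fy']*-p[:,1]/-p[:,2]+cal['cy']],1)
def planez(cal,uv,z):
    T=cal['world_from_camera'];d=T[:3,:3]@[(uv[0]-cal['cx'])/cal['fx'],-(uv[1]-cal['cy'])/cal['fy'],-1];o=T[:3,3]
    return o+d*(z-o[2])/d[2]
def tri(cs,uvs):
    A=[];b=[]
    for c,uv in zip(cs,uvs):
        T=c['world_from_camera'];d=T[:3,:3]@[(uv[0]-c['cx'])/c['fx'],-(uv[1]-c['cy'])/c['fy'],-1];d/=np.linalg.norm(d)
        M=np.eye(3)-np.outer(d,d);A.append(M);b.append(M@T[:3,3])
    return np.linalg.lstsq(np.vstack(A),np.hstack(b),rcond=None)[0]
def un(p,s,ox,oy): return [(p[0]+.5)/s-.5+ox,(p[1]+.5)/s-.5+oy]
def RT(x,y,a,z): 
    c,s=np.cos(a),np.sin(a); return np.array([[c,-s,0],[s,c,0],[0,0,1]]),np.array([x,y,z])
def fit(obs,z0,x0,name=''):
    # obs: list (cal, localP, uv)
    def f(q):
        R,t=RT(*q,z0); return np.concatenate([(proj(c,R@np.array(P)+t)[0]-uv) for c,P,uv in obs])
    r=least_squares(f,x0,loss='soft_l1'); print(name,np.round(r.x,4),'res',np.round(f(r.x).reshape(-1,2),1).tolist()); return r.x
E
python3 - <<'E'
from h import *
S=get_calibration('scene');D=get_calibration('side')
u1=lambda *p:un(p,6,180,190);u2=lambda *p:un(p,6,265,285);u3=lambda *p:un(p,4.8,315,195);u4=lambda *p:un(p,4.8,250,150)
# hook local; +y left of +x
for n,c,p,z in [('h near',S,u1(149,190),.094),('h far',S,u1(284,331),.094),('h near',D,u2(331,421),.094),('h far',D,u2(559,204),.094)]: print(n,planez(c,p,z).round(4))
obs=[(S,[-.06,-.008,.011],u1(135,197)),(S,[-.06,.008,.011],u1(163,183)),(S,[.06,.008,.011],u1(297,322)),(S,[.06,-.008,.011],u1(270,340)),(S,[.15,0,-.049],u1(402,535)),
(D,[-.06,.008,.011],u2(315,408)),(D,[-.06,-.008,.011],u2(348,435)),(D,[.06,-.008,.011],u2(573,213)),(D,[.06,.008,.011],u2(545,195)),(D,[.15,0,-.049],u2(705,147))]
fit(obs[:5],.083,[.4,-.2,0],'hookS');fit(obs[5:],.083,[.4,-.2,0],'hookD');fit(obs,.083,[.4,-.2,0],'hook')
for n,a,b in [('blueR',(372,271),(330,250)),('blueL',(452,243),(280,207)),('greyR',(218,310),(412,340)),('greyL',(300,285),(355,293)),('ball L',(420,207),(207,241))]:
    print(n,tri([S,D],[u3(*a),u4(*b)]).round(4), planez(S,u3(*a),.052).round(4),planez(D,u4(*b),.052).round(4))
E
```

```text
h near [ 0.3821 -0.3446  0.094 ]
h far [ 0.504  -0.3275  0.094 ]
h near [ 0.3819 -0.3456  0.094 ]
h far [ 0.4983 -0.3279  0.094 ]
hookS [ 0.4417 -0.336   0.1452] res [[-0.3, 0.0], [0.3, 0.1], [0.2, -0.4], [-0.8, -0.9], [0.5, 1.7]]
hookD [ 0.4405 -0.3368  0.1519] res [[-0.4, 0.0], [-0.0, 0.4], [1.1, 0.2], [-0.1, -1.1], [-0.2, 0.1]]
hook [ 0.4408 -0.3364  0.1501] res [[-0.7, -0.1], [-0.0, 0.0], [0.0, -0.6], [-0.9, -1.1], [0.4, 1.4], [-0.5, -0.3], [-0.1, 0.1], [1.1, 0.1], [-0.1, -1.3], [-0.2, -0.0]]
blueR [0.6924 0.0535 0.0527] [0.6915 0.0544 0.052 ] [0.6927 0.0536 0.052 ]
blueL [0.6939 0.1044 0.0518] [0.6933 0.1057 0.052 ] [0.6934 0.1025 0.052 ]
greyR [ 0.68   -0.0364  0.0543] [ 0.6779 -0.0351  0.052 ] [ 0.6816 -0.0346  0.052 ]
greyL [0.6811 0.0152 0.0514] [0.6821 0.0141 0.052 ] [0.681  0.0156 0.052 ]
ball L [0.6484 0.1157 0.0411] [0.6588 0.1079 0.052 ] [0.6414 0.105  0.052 ]
```

The crops settle the choice: the full-size rest holds the yellow hook, which lies with its centre near (0.441,-0.336) and yaw about 0.15 rad. The blue rack is in the left lane, with its bar middle near (0.693,0.079,0.052). The left brass ball is near x 0.648, so the bar should be home near x 0.613. I'm moving towards the hook now.

```bash
python3 -m creep '[{"dx":-0.7,"dy":-0.97},{"dx":-0.7,"dy":-0.97},{"dx":-0.7,"dy":-0.97},{"dx":-0.7,"dy":-0.97},{"dx":-0.7,"dy":-0.97},{"dx":-0.7,"dy":-0.97},{"dx":-0.7,"dy":-0.97},{"dx":-0.7,"dy":-0.97},{"dx":-0.7,"dy":-0.97},{"dx":-0.7,"dy":-0.97}]'
```

```text
validation failed for argument at $[0]...
```

```bash
python3 -m creep --help | head -20; python3 -m creep '[{"dx":-0.7,"dy":-0.97,"dz":0,"rx":0,"ry":0,"rz":0,"grip":0},{"dx":-0.7,"dy":-0.97,"dz":0,"rx":0,"ry":0,"rz":0,"grip":0}]'
```

```text
time: 0.32
position: [0.2715, 0.5017, 0.2124]
tcp_rot: [-0.0, 0.209, 0.978, 0.001]
force: [0.9, -0.2, 0.1]
opening: 0.0914invalid input: not JSON, or not a number
```

```bash
python3 -m creep '[{"dx":-0.7,"dy":-0.97,"dz":0,"rx":0,"ry":0,"rz":0,"grip":0},{"dx":-0.7,"dy":-0.97,"dz":0,"rx":0,"ry":0,"rz":0,"grip":0},{"dx":-0.7,"dy":-0.97,"dz":0,"rx":0,"ry":0,"rz":0,"grip":0},{"dx":-0.7,"dy":-0.97,"dz":0,"rx":0,"ry":0,"rz":0,"grip":0},{"dx":-0.7,"dy":-0.97,"dz":0,"rx":0,"ry":0,"rz":0,"grip":0},{"dx":-0.7,"dy":-0.97,"dz":0,"rx":0,"ry":0,"rz":0,"grip":0},{"dx":-0.7,"dy":-0.97,"dz":0,"rx":0,"ry":0,"rz":0,"grip":0},{"dx":-0.7,"dy":-0.97,"dz":0,"rx":0,"ry":0,"rz":0,"grip":0},{"dx":-0.7,"dy":-0.97,"dz":0,"rx":0,"ry":0,"rz":0,"grip":0},{"dx":-0.7,"dy":-0.97,"dz":0,"rx":0,"ry":0,"rz":0,"grip":0}]'; python3 -m creep '[{"dx":-0.7,"dy":-0.97,"dz":0,"rx":0,"ry":0,"rz":0,"grip":0},{"dx":-0.7,"dy":-0.97,"dz":0,"rx":0,"ry":0,"rz":0,"grip":0},{"dx":-0.7,"dy":-0.97,"dz":0,"rx":0,"ry":0,"rz":0,"grip":0},{"dx":-0.7,"dy":-0.97,"dz":0,"rx":0,"ry":0,"rz":0,"grip":0},{"dx":-0.7,"dy":-0.97,"dz":0,"rx":0,"ry":0,"rz":0,"grip":0},{"dx":-0.7,"dy":-0.97,"dz":0,"rx":0,"ry":0,"rz":0,"grip":0},{"dx":-0.7,"dy":-0.97,"dz":0,"rx":0,"ry":0,"rz":0,"grip":0},{"dx":-0.7,"dy":-0.97,"dz":0,"rx":0,"ry":0,"rz":0,"grip":0},{"dx":-0.7,"dy":-0.97,"dz":0,"rx":0,"ry":0,"rz":0,"grip":0},{"dx":-0.7,"dy":-0.97,"dz":0,"rx":0,"ry":0,"rz":0,"grip":0}]'
```

```text
time: 1.15
position: [0.3426, 0.1349, 0.2108]
tcp_rot: [-0.0, 0.207, 0.978, -0.0]
force: [1.6, 0.4, 0.0]
opening: 0.0912
time: 1.98
position: [0.4152, -0.2354, 0.2115]
tcp_rot: [0.001, 0.207, 0.978, 0.0]
force: [0.7, 0.2, 1.0]
opening: 0.0912
```

```bash
python3 -m creep '[{"dx":0,"dy":0,"dz":0,"rx":0,"ry":0,"rz":1,"grip":0},{"dx":0,"dy":0,"dz":0,"rx":0,"ry":0,"rz":1,"grip":0},{"dx":0,"dy":0,"dz":0,"rx":0,"ry":0,"rz":1,"grip":0},{"dx":0,"dy":0,"dz":0,"rx":0,"ry":0,"rz":1,"grip":0},{"dx":0,"dy":0,"dz":0,"rx":0,"ry":0,"rz":1,"grip":0},{"dx":0,"dy":0,"dz":0,"rx":0,"ry":0,"rz":1,"grip":0},{"dx":0,"dy":0,"dz":0,"rx":0,"ry":0,"rz":1,"grip":0},{"dx":0,"dy":0,"dz":0,"rx":0,"ry":0,"rz":1,"grip":0},{"dx":0,"dy":0,"dz":0,"rx":0,"ry":0,"rz":1,"grip":0},{"dx":0,"dy":0,"dz":0,"rx":0,"ry":0,"rz":1,"grip":0}]'; python3 -c "
from workcell import arm;print(arm.read_state()['joint_positions'].round(3))"
```

```text
time: 2.82
position: [0.4156, -0.2446, 0.2097]
tcp_rot: [0.0, 0.619, 0.785, 0.0]
force: [0.6, -0.6, 1.0]
opening: 0.0913
[-0.656  0.299  1.693  0.     1.149 -0.892]
```

```bash
python3 -m creep '[{"dx":0,"dy":0,"dz":0,"rx":0,"ry":0,"rz":1,"grip":0},{"dx":0,"dy":0,"dz":0,"rx":0,"ry":0,"rz":1,"grip":0},{"dx":0,"dy":0,"dz":0,"rx":0,"ry":0,"rz":1,"grip":0},{"dx":0,"dy":0,"dz":0,"rx":0,"ry":0,"rz":1,"grip":0},{"dx":0,"dy":0,"dz":0,"rx":0,"ry":0,"rz":1,"grip":0},{"dx":0,"dy":0,"dz":0,"rx":0,"ry":0,"rz":1,"grip":0},{"dx":0,"dy":0,"dz":0,"rx":0,"ry":0,"rz":1,"grip":0},{"dx":0,"dy":0,"dz":0,"rx":0,"ry":0,"rz":1,"grip":0},{"dx":0,"dy":0,"dz":0,"rx":0,"ry":0,"rz":1,"grip":0},{"dx":0,"dy":0,"dz":0,"rx":0,"ry":0,"rz":1,"grip":0}]'; python3 -m creep '[{"dx":0,"dy":0,"dz":0,"rx":0,"ry":0,"rz":1,"grip":0},{"dx":0,"dy":0,"dz":0,"rx":0,"ry":0,"rz":1,"grip":0},{"dx":0,"dy":0,"dz":0,"rx":0,"ry":0,"rz":1,"grip":0},{"dx":0,"dy":0,"dz":0,"rx":0,"ry":0,"rz":1,"grip":0},{"dx":0,"dy":0,"dz":0,"rx":0,"ry":0,"rz":1,"grip":0},{"dx":0,"dy":0,"dz":0,"rx":0,"ry":0,"rz":1,"grip":0},{"dx":0,"dy":0,"dz":0,"rx":0,"ry":0,"rz":1,"grip":0},{"dx":0,"dy":0,"dz":0,"rx":0,"ry":0,"rz":1,"grip":0},{"dx":0,"dy":0,"dz":0,"rx":0,"ry":0,"rz":1,"grip":0}]'
cat >> h.py <<'E'
def togo(tx,ty,tz,yaw):
    s=arm.read_state();w,x,y,z=s['tcp_rot'];from scipy.spatial.transform import Rotation as Ro
    R=Ro.from_quat([x,y,z,w]).as_matrix();d=R.T@(np.array([tx,ty,tz])-s['position']);ya=np.arctan2(R[1,0],R[0,0])
    tilt=R.T@np.array([0,0,-1.])
    print('t',s['time'],'pos',s['position'].round(4),'yaw',ya.round(4),'F',s['force'].round(1),'op',round(s['opening'],4),'rows dxyz',(d/.03).round(2),'rz',round((ya-yaw)/np.radians(5),2),'down in tool',tilt.round(4))
E
python3 -c "
from h import *
togo(.441,-.336,.064,.15)"
```

```text
time: 3.65
position: [0.4144, -0.2437, 0.2084]
tcp_rot: [-0.001, 0.903, 0.43, -0.001]
force: [-0.2, -0.6, 0.0]
opening: 0.0913
time: 4.4
position: [0.4133, -0.2429, 0.2074]
tcp_rot: [-0.002, 1.0, 0.031, -0.002]
force: [-0.3, -0.5, 0.5]
opening: 0.0913
t 4.4 pos [ 0.4133 -0.2429  0.2074] yaw 0.0622 F [-0.3 -0.5  0.5] op 0.0913 rows dxyz [0.75 3.17 4.76] rz -1.01 down in tool [0.0043 0.0039 1.    ]
```

```bash
python3 -m creep '[{"dx":0.18,"dy":0.8,"dz":0.2,"rx":0,"ry":0,"rz":-0.5,"grip":0},{"dx":0.18,"dy":0.8,"dz":0.2,"rx":0,"ry":0,"rz":-0.5,"grip":0},{"dx":0.18,"dy":0.8,"dz":0.2,"rx":0,"ry":0,"rz":0,"grip":0},{"dx":0.18,"dy":0.8,"dz":0.2,"rx":0,"ry":0,"rz":0,"grip":0},{"dx":0,"dy":0,"dz":0,"rx":0,"ry":0,"rz":0,"grip":0}]'; python3 -c "
from h import *
togo(.441,-.336,.064,.15)
save('wrist','w1');save('side','s1');W=get_calibration('wrist')
R,t=RT(.441,-.336,.15,.083)
for P in ([-.06,-.008,.011],[-.06,.008,.011],[.06,.008,.011],[.06,-.008,.011],[.15,0,-.049]): print(proj(W,R@np.array(P)+t).round(0))
"
```

```text
time: 4.82
position: [0.4459, -0.3382, 0.1818]
tcp_rot: [-0.002, 0.997, 0.073, -0.002]
force: [-1.5, -0.0, -1.0]
opening: 0.0914
t 4.8167 pos [ 0.4459 -0.3382  0.1818] yaw 0.1453 F [-1.5 -0.  -1. ] op 0.0914 rows dxyz [-0.14 -0.08  3.93] rz -0.05 down in tool [0.0041 0.0045 1.    ]
[[332. 321.]]
[[312. 321.]]
[[310. 170.]]
[[332. 170.]]
[[321.  50.]]
```

View pics/w1.png

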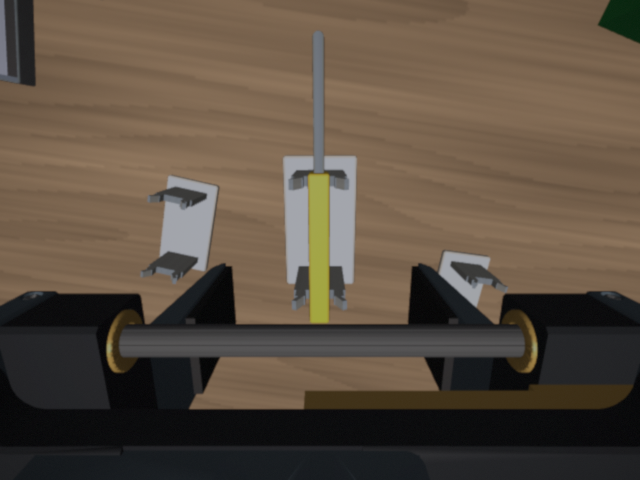

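The wrist view shows the handle at columns 309–329 with its far end at row 173, within 2–3 px of my prediction, and the big rest's base centred at column 320. The small rests are off to the sides. I'm descending.

```bash
python3 -m creep '[{"dx":-0.08,"dy":-0.05,"dz":0.8,"rx":0,"ry":0,"rz":0,"grip":0},{"dx":-0.08,"dy":-0.05,"dz":0.8,"rx":0,"ry":0,"rz":0,"grip":0},{"dx":0,"dy":0,"dz":0.8,"rx":0,"ry":0,"rz":0,"grip":0},{"dx":0,"dy":0,"dz":0.8,"rx":0,"ry":0,"rz":0,"grip":0},{"dx":0,"dy":0,"dz":0.3,"rx":0,"ry":0,"rz":0,"grip":0},{"dx":0,"dy":0,"dz":0,"rx":0,"ry":0,"rz":0,"grip":0},{"dx":0,"dy":0,"dz":0,"rx":0,"ry":0,"rz":0,"grip":0}]'; python3 -c "
from h import *
togo(.440,-.335,.064,.15);save('wrist','w2')"
```

```text
time: 5.5
position: [0.4381, -0.3276, 0.0772]
tcp_rot: [-0.003, 0.997, 0.074, -0.002]
force: [0.1, -0.2, 0.7]
opening: 0.0913
t 5.5 pos [ 0.4381 -0.3276  0.0772] yaw 0.1475 F [ 0.1 -0.2  0.7] op 0.0913 rows dxyz [0.03 0.26 0.44] rz -0.03 down in tool [0.0033 0.0053 1.    ]
```

View pics/w2.png

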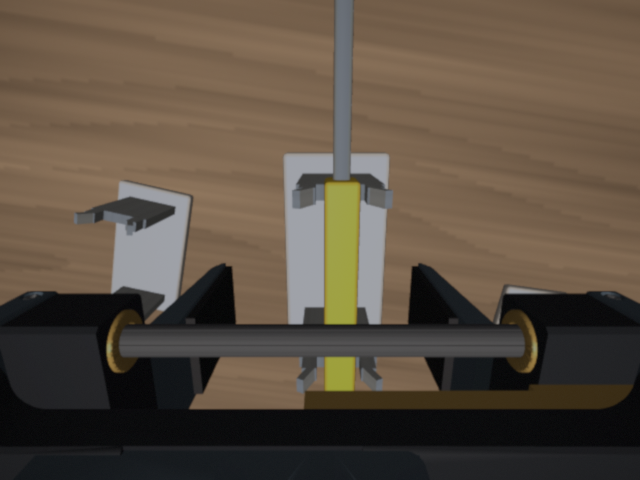

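The handle centre is at column 341 against the jaw centre at about 321, so I'm about 7 mm off sideways. I'll correct that and go down.

```bash
python3 -m creep '[{"dx":0.03,"dy":0.25,"dz":0.1,"rx":0,"ry":0,"rz":0,"grip":0},{"dx":0,"dy":0,"dz":0.3,"rx":0,"ry":0,"rz":0,"grip":0},{"dx":0,"dy":0,"dz":0,"rx":0,"ry":0,"rz":0,"grip":0},{"dx":0,"dy":0,"dz":0,"rx":0,"ry":0,"rz":0,"grip":0}]'; python3 -c "
from h import *
togo(.440,-.335,.064,.15);save('wrist','w3')"
```

```text
time: 5.88
position: [0.4423, -0.3373, 0.0683]
tcp_rot: [0.0, 0.997, 0.074, 0.001]
force: [0.4, -1.4, -0.2]
opening: 0.0912
t 5.8833 pos [ 0.4423 -0.3373  0.0683] yaw 0.1476 F [ 0.4 -1.4 -0.2] op 0.0912 rows dxyz [-0.06 -0.09  0.14] rz -0.03 down in tool [-1.1e-03 -2.0e-04  1.0e+00]
```

View pics/w3.png

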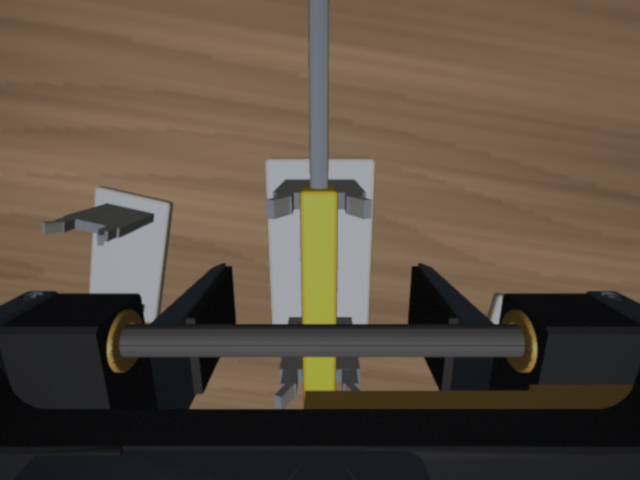

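The handle is centred at column 319 and the forks are symmetric about it. I'm going down the last 4 mm and closing.

```bash
python3 -m creep '[{"dx":-0.06,"dy":-0.07,"dz":0.14,"rx":0,"ry":0,"rz":0,"grip":0},{"dx":0,"dy":0,"dz":0,"rx":0,"ry":0,"rz":0,"grip":1},{"dx":0,"dy":0,"dz":0,"rx":0,"ry":0,"rz":0,"grip":1},{"dx":0,"dy":0,"dz":0,"rx":0,"ry":0,"rz":0,"grip":1},{"dx":0,"dy":0,"dz":0,"rx":0,"ry":0,"rz":0,"grip":1},{"dx":0,"dy":0,"dz":0,"rx":0,"ry":0,"rz":0,"grip":1},{"dx":0,"dy":0,"dz":0,"rx":0,"ry":0,"rz":0,"grip":1},{"dx":0,"dy":0,"dz":0,"rx":0,"ry":0,"rz":0,"grip":1}]'; python3 -c "
from h import *
togo(.440,-.335,.064,.15)"
```

```text
time: 6.6
position: [0.4398, -0.3351, 0.0641]
tcp_rot: [0.0, 0.997, 0.074, 0.001]
force: [-0.3, 0.3, 0.2]
opening: 0.0472
t 6.6 pos [ 0.4398 -0.3351  0.0641] yaw 0.1476 F [-0.3  0.3  0.2] op 0.0472 rows dxyz [ 0.01 -0.    0.  ] rz -0.03 down in tool [-1.1e-03 -1.0e-04  1.0e+00]
```

```bash
python3 -m creep '[{"dx":0,"dy":0,"dz":0,"rx":0,"ry":0,"rz":0,"grip":1},{"dx":0,"dy":0,"dz":0,"rx":0,"ry":0,"rz":0,"grip":1},{"dx":0,"dy":0,"dz":0,"rx":0,"ry":0,"rz":0,"grip":1},{"dx":0,"dy":0,"dz":0,"rx":0,"ry":0,"rz":0,"grip":1},{"dx":0,"dy":0,"dz":0,"rx":0,"ry":0,"rz":0,"grip":1},{"dx":0,"dy":0,"dz":0,"rx":0,"ry":0,"rz":0,"grip":1},{"dx":0,"dy":0,"dz":0,"rx":0,"ry":0,"rz":0,"grip":1}]'; python3 -c "
from h import *
togo(.440,-.335,.064,.15);print(arm.read_state()['wrist_torque'])"
```

```text
time: 7.18
position: [0.44, -0.3352, 0.0642]
tcp_rot: [0.0, 0.997, 0.074, 0.001]
force: [0.1, 0.0, 0.1]
opening: 0.0159
t 7.1833 pos [ 0.44   -0.3352  0.0642] yaw 0.1476 F [0.1 0.  0.1] op 0.0159 rows dxyz [ 0.   -0.01  0.01] rz -0.03 down in tool [-1.3e-03 -3.0e-04  1.0e+00]
[-0.11446077  0.12932285 -0.03408166]
```

The handle is gripped at 15.9 mm opening, at TCP (0.440,-0.3352,0.0642), yaw 0.1476, which is also the pose to return to. Lifting.

```bash
python3 -m creep '[{"dx":0,"dy":0,"dz":-0.3,"rx":0,"ry":0,"rz":0,"grip":1},{"dx":0,"dy":0,"dz":-0.5,"rx":0,"ry":0,"rz":0,"grip":1},{"dx":0,"dy":0,"dz":-0.6,"rx":0,"ry":0,"rz":0,"grip":1},{"dx":0,"dy":0,"dz":-0.7,"rx":0,"ry":0,"rz":0,"grip":1},{"dx":0,"dy":0,"dz":-0.7,"rx":0,"ry":0,"rz":0,"grip":1},{"dx":0,"dy":0,"dz":-0.7,"rx":0,"ry":0,"rz":0,"grip":1},{"dx":0,"dy":0,"dz":-0.5,"rx":0,"ry":0,"rz":0,"grip":1},{"dx":0,"dy":0,"dz":0,"rx":0,"ry":0,"rz":0,"grip":1},{"dx":0,"dy":0,"dz":0,"rx":0,"ry":0,"rz":0,"grip":1}]'; python3 -c "
from h import *
togo(.543,.079,.165,-.03);save('wrist','w4');save('side','s4')"
```

```text
time: 7.93
position: [0.4384, -0.3339, 0.1929]
tcp_rot: [-0.001, 0.997, 0.074, -0.0]
force: [0.3, 0.5, -1.4]
opening: 0.0161
t 7.9333 pos [ 0.4384 -0.3339  0.1929] yaw 0.1477 F [ 0.3  0.5 -1.4] op 0.0161 rows dxyz [  5.47 -13.1    0.95] rz 2.04 down in tool [6.0e-04 1.9e-03 1.0e+00]
```

View pics/w4.png

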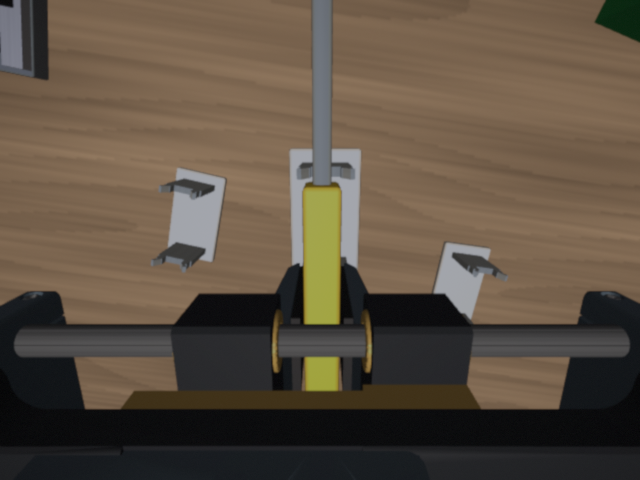

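The hook is held level and centred at column 321, and the rest below is empty. I'm carrying it over to the deck.

```bash
python3 -m creep '[{"dx":0.2,"dy":-0.5,"dz":0,"rx":0,"ry":0,"rz":0,"grip":1},{"dx":0.3,"dy":-0.8,"dz":0,"rx":0,"ry":0,"rz":0,"grip":1},{"dx":0.3,"dy":-0.9,"dz":0,"rx":0,"ry":0,"rz":0,"grip":1},{"dx":0.3,"dy":-0.9,"dz":0,"rx":0,"ry":0,"rz":0,"grip":1},{"dx":0.3,"dy":-0.9,"dz":0,"rx":0,"ry":0,"rz":0,"grip":1},{"dx":0.3,"dy":-0.9,"dz":0,"rx":0,"ry":0,"rz":0,"grip":1},{"dx":0.3,"dy":-0.9,"dz":0,"rx":0,"ry":0,"rz":0,"grip":1},{"dx":0.3,"dy":-0.9,"dz":0,"rx":0,"ry":0,"rz":0,"grip":1},{"dx":0.3,"dy":-0.9,"dz":0,"rx":0,"ry":0,"rz":0,"grip":1},{"dx":0.3,"dy":-0.9,"dz":0,"rx":0,"ry":0,"rz":0,"grip":1}]';python3 -m creep '[{"dx":0.3,"dy":-0.9,"dz":0,"rx":0,"ry":0,"rz":0,"grip":1},{"dx":0.3,"dy":-0.9,"dz":0,"rx":0,"ry":0,"rz":0,"grip":1},{"dx":0.3,"dy":-0.8,"dz":0,"rx":0,"ry":0,"rz":0.5,"grip":1},{"dx":0.2,"dy":-0.5,"dz":0,"rx":0,"ry":0,"rz":0.5,"grip":1},{"dx":0,"dy":-0.4,"dz":0,"rx":0,"ry":0,"rz":0.5,"grip":1},{"dx":0,"dy":0,"dz":0,"rx":0,"ry":0,"rz":0.4,"grip":1},{"dx":0,"dy":0,"dz":0,"rx":0,"ry":0,"rz":0,"grip":1},{"dx":0,"dy":0,"dz":0,"rx":0,"ry":0,"rz":0,"grip":1}]'; python3 -c "
from h import *
togo(.555,.079,.12,-.03);save('wrist','w5');save('side','s5');save('scene','sc5')"
```

```text
time: 8.87
position: [0.4825, -0.0604, 0.1818]
tcp_rot: [-0.005, 0.998, 0.07, -0.009]
force: [1.0, 0.4, -1.6]
opening: 0.0158
time: 9.53
position: [0.4974, 0.0604, 0.1735]
tcp_rot: [-0.006, 1.0, -0.013, -0.017]
force: [-0.9, 0.3, -1.0]
opening: 0.0157
t 9.5333 pos [0.4974 0.0604 0.1735] yaw -0.0264 F [-0.9  0.3 -1. ] op 0.0157 rows dxyz [ 1.96 -0.65  1.72] rz 0.04 down in tool [0.0343 0.0106 0.9994]
```

View pics/w5.png

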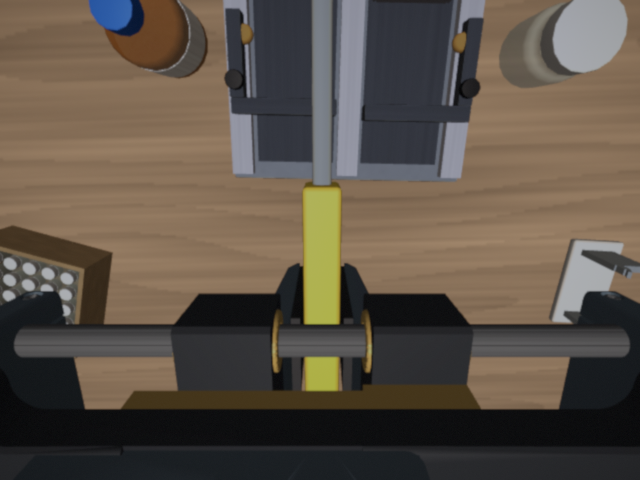

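View pics/s5.png

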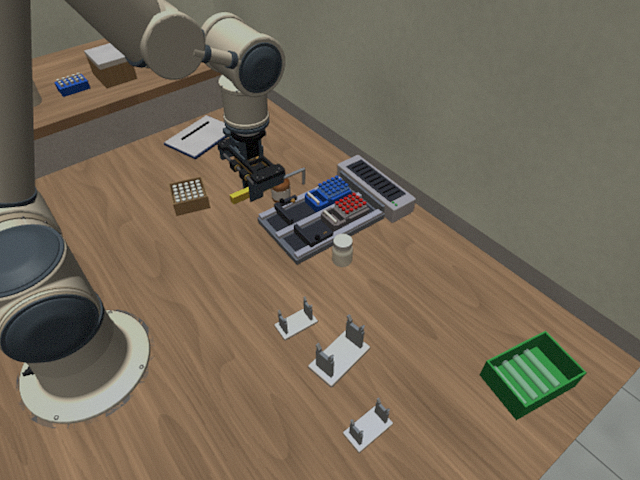

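View pics/sc5.png

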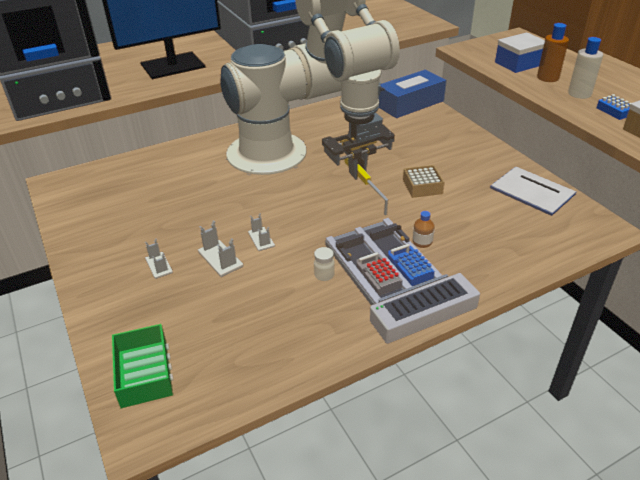

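```bash
python3 - <<'E'
from h import *
W=get_calibration('wrist')
import cv2
im=cv2.imread('pics/w5.png')[0:200,190:500]; cv2.imwrite('pics/c5.png',cv2.resize(im,None,fx=2.5,fy=2.5,interpolation=cv2.INTER_CUBIC))
for n,uv,z in [('frontL',(235,178),.02),('frontR',(462,181),.02),('railmid near',(349,177),.03),('railmid far',(355,2),.03),('stopL top back l',(237,99),.048),('stopL top back r',(318,99),.048),('stopR',(365,106),.048),('stopR',(468,106),.048),('ballL',(247,34),.035),('ballR',(459,43),.035)]: print(n,planez(W,uv,z).round(4))
E
```

```text
frontL [0.5394 0.1373 0.02  ]
frontR [ 0.5313 -0.0664  0.02  ]
railmid near [0.5389 0.0354 0.03  ]
railmid far [0.6701 0.0303 0.03  ]
stopL top back l [0.6032 0.1224 0.048 ]
stopL top back r [0.6014 0.0601 0.048 ]
stopR [0.5954 0.024  0.048 ]
stopR [ 0.5931 -0.0551  0.048 ]
ballL [0.6501 0.1131 0.035 ]
ballR [ 0.6391 -0.0488  0.035 ]
```

View pics/c5.png

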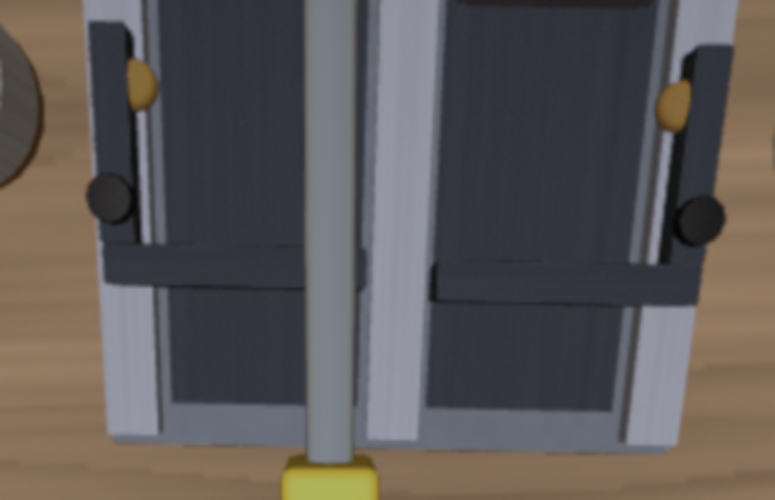

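The deck front edge is at x≈0.535, the yaw is about -0.036, the left stop face is at x≈0.602, and the ball is at ≈0.650. The home bar position is therefore ≈0.613. I'm now going over the gap with the tilt corrected.

```bash
python3 -m creep '[{"dx":0.5,"dy":-0.2,"dz":0.1,"rx":-0.12,"ry":0.4,"rz":0,"grip":1},{"dx":0.6,"dy":-0.2,"dz":0.1,"rx":0,"ry":0,"rz":0,"grip":1},{"dx":0.5,"dy":-0.2,"dz":0.1,"rx":0,"ry":0,"rz":0,"grip":1},{"dx":0.2,"dy":0,"dz":0.1,"rx":0,"ry":0,"rz":0,"grip":1},{"dx":0,"dy":0,"dz":0,"rx":0,"ry":0,"rz":0,"grip":1},{"dx":0,"dy":0,"dz":0,"rx":0,"ry":0,"rz":0,"grip":1}]'; python3 -c "
from h import *
togo(.559,.0824,.13,-.036)"
```

```text
time: 10.18
position: [0.5533, 0.0736, 0.1607]
tcp_rot: [0.0, 1.0, -0.014, 0.001]
force: [-0.3, -0.3, -1.5]
opening: 0.0156
t 10.1833 pos [0.5533 0.0736 0.1607] yaw -0.0279 F [-0.3 -0.3 -1.5] op 0.0156 rows dxyz [ 0.18 -0.3   1.02] rz 0.09 down in tool [-2.e-03 -9.e-04  1.e+00]
```

```bash
python3 -m creep '[{"dx":0.18,"dy":-0.3,"dz":0.2,"rx":0,"ry":0,"rz":0.09,"grip":1},{"dx":0,"dy":0,"dz":0.4,"rx":0,"ry":0,"rz":0,"grip":1},{"dx":0,"dy":0,"dz":0.4,"rx":0,"ry":0,"rz":0,"grip":1},{"dx":0,"dy":0,"dz":0,"rx":0,"ry":0,"rz":0,"grip":1},{"dx":0,"dy":0,"dz":0,"rx":0,"ry":0,"rz":0,"grip":1}]'; python3 - <<'E'
from h import *
togo(.559,.0824,.064,-.036);save('side','s6');save('scene','sc6');save('wrist','w6')
for f,x,y,o in(('sc6',340,180,'c6a'),('s6',240,140,'c6b')):
    im=cv2.imread(f'pics/{f}.png')[y:y+100,x:x+133];cv2.imwrite(f'pics/{o}.png',cv2.resize(im,None,fx=6,fy=6,interpolation=cv2.INTER_CUBIC))
E
```

```text
time: 10.6
position: [0.5576, 0.0826, 0.1298]
tcp_rot: [0.0, 1.0, -0.02, 0.001]
force: [0.1, 0.8, -1.0]
opening: 0.0161
t 10.6 pos [0.5576 0.0826 0.1298] yaw -0.039 F [ 0.1  0.8 -1. ] op 0.0161 rows dxyz [0.04 0.   2.19] rz -0.03 down in tool [-1.5e-03 -7.0e-04  1.0e+00]
```

View pics/c6a.png

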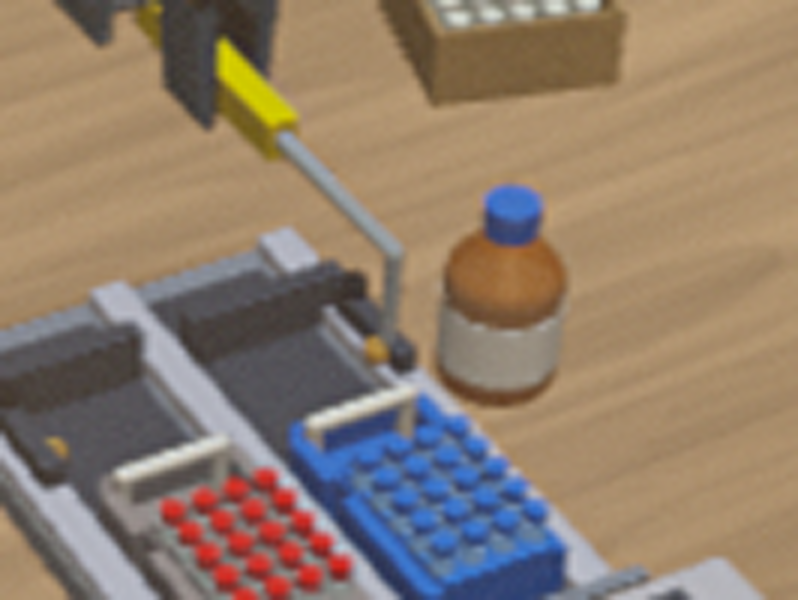

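View pics/c6b.png

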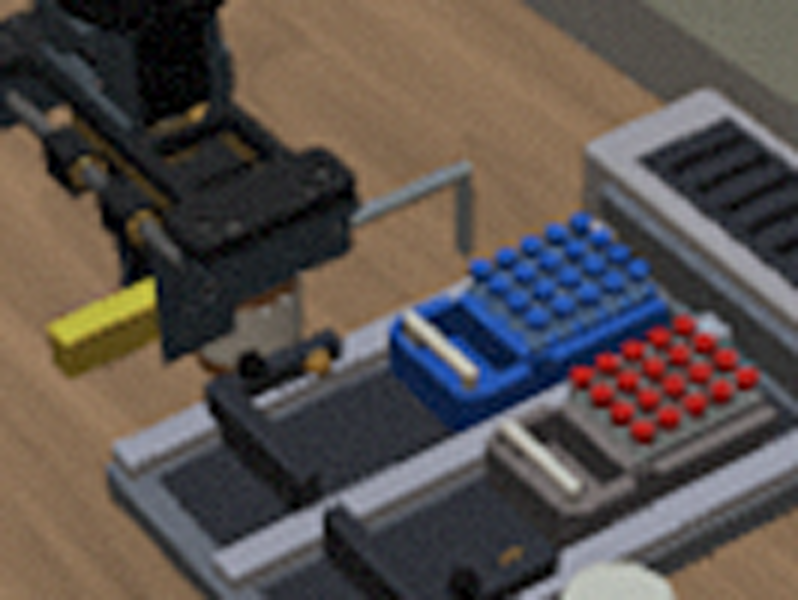

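View pics/w6.png

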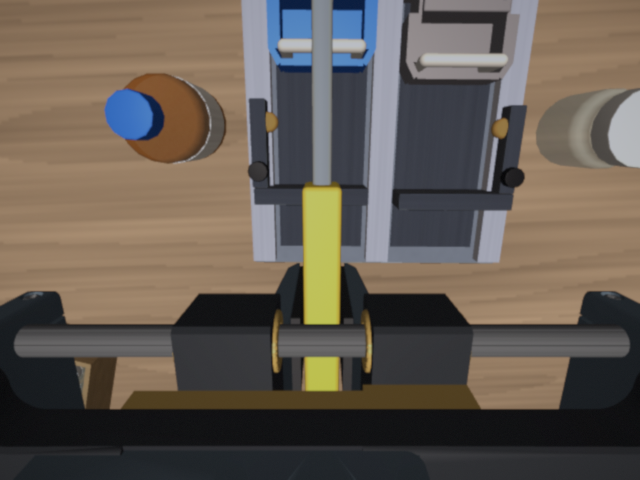

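```bash
python3 - <<'E'
from h import *
S=get_calibration('scene');D=get_calibration('side');W=get_calibration('wrist')
a=lambda *p:un(p,6,340,180);b=lambda *p:un(p,6,240,140)
print('tip',tri([S,D],[a(391,335),b(465,250)]).round(4),'corner',tri([S,D],[a(395,252),b(467,168)]).round(4))
print('barR',tri([S,D],[a(313,433),b(472,377)]).round(4),'barL',tri([S,D],[a(410,395),b(411,320)]).round(4))
for p in((283,46),(361,46),(322,46)): print('W bar',planez(W,p,.052).round(4))
print('W ball',planez(W,(271,121),.035),'stop',planez(W,(310,186),.048))
s=arm.read_state();print('kin tip',s['position']+[.15*np.cos(.037),-.15*.037,.0188-.049])
E
```

```text
tip [0.7067 0.078  0.1044] corner [0.7075 0.0762 0.1511]
barR [0.6918 0.0531 0.0503] barL [0.6934 0.1024 0.0521]
W bar [0.6934 0.1006 0.052 ]
W bar [0.6915 0.0516 0.052 ]
W bar [0.6925 0.0761 0.052 ]
W ball [0.650034   0.11389991 0.035     ] stop [0.60470275 0.08798768 0.048     ]
kin tip [0.70798322 0.07701749 0.10021036]
```

The tip is at x≈0.707 against the bar at 0.6925, and its y of 0.077 matches the bar middle. The tip centre is 15 mm behind the bar, in the middle of the gap (allowed 8–24). I'm lowering slowly.

```bash
python3 -m creep '[{"dx":0.04,"dy":0,"dz":0.3,"rx":0,"ry":0,"rz":0,"grip":1},{"dx":0,"dy":0,"dz":0.3,"rx":0,"ry":0,"rz":0,"grip":1},{"dx":0,"dy":0,"dz":0.3,"rx":0,"ry":0,"rz":0,"grip":1},{"dx":0,"dy":0,"dz":0,"rx":0,"ry":0,"rz":0,"grip":1}]'; python3 -c "
from h import *
togo(.559,.0824,.064,-.036)"
```

```text
time: 11.08
position: [0.5604, 0.0825, 0.1025]
tcp_rot: [0.0, 1.0, -0.02, 0.003]
force: [-1.0, -0.3, -2.3]
opening: 0.0157
t 11.0833 pos [0.5604 0.0825 0.1025] yaw -0.0391 F [-1.  -0.3 -2.3] op 0.0157 rows dxyz [-0.05  0.    1.28] rz -0.04 down in tool [-6.e-03 -4.e-04  1.e+00]
```

```bash
python3 -m creep '[{"dx":0,"dy":0,"dz":0.25,"rx":0,"ry":-0.07,"rz":0,"grip":1},{"dx":0,"dy":0,"dz":0.25,"rx":0,"ry":0,"rz":0,"grip":1},{"dx":0,"dy":0,"dz":0.2,"rx":0,"ry":0,"rz":0,"grip":1},{"dx":0,"dy":0,"dz":0,"rx":0,"ry":0,"rz":0,"grip":1}]'; python3 -c "
from h import *
togo(.559,.0824,.064,-.036)"
```

```text
time: 11.42
position: [0.5601, 0.0824, 0.0784]
tcp_rot: [0.0, 1.0, -0.02, -0.001]
force: [-0.3, -0.4, -1.9]
opening: 0.0157
t 11.4167 pos [0.5601 0.0824 0.0784] yaw -0.0393 F [-0.3 -0.4 -1.9] op 0.0157 rows dxyz [-0.03  0.    0.48] rz -0.04 down in tool [ 2.3e-03 -4.0e-04  1.0e+00]
```

```bash
python3 -m creep '[{"dx":0,"dy":0,"dz":0.2,"rx":0,"ry":0.02,"rz":0,"grip":1},{"dx":0,"dy":0,"dz":0.2,"rx":0,"ry":0,"rz":0,"grip":1},{"dx":0,"dy":0,"dz":0.05,"rx":0,"ry":0,"rz":0,"grip":1},{"dx":0,"dy":0,"dz":0,"rx":0,"ry":0,"rz":0,"grip":1}]'; python3 - <<'E'
from h import *
togo(.559,.0824,.064,-.036);save('side','s7');save('scene','sc7')
for f,x,y,o in(('sc7',340,180,'c7a'),('s7',240,140,'c7b')):
    im=cv2.imread(f'pics/{f}.png')[y:y+100,x:x+133];cv2.imwrite(f'pics/{o}.png',cv2.resize(im,None,fx=6,fy=6,interpolation=cv2.INTER_CUBIC))
E
```

```text
time: 11.75
position: [0.56, 0.0824, 0.0631]
tcp_rot: [0.0, 1.0, -0.02, -0.0]
force: [0.0, 0.3, -1.4]
opening: 0.0156
t 11.75 pos [0.56   0.0824 0.0631] yaw -0.0393 F [ 0.   0.3 -1.4] op 0.0156 rows dxyz [-0.03  0.   -0.03] rz -0.04 down in tool [ 7.e-04 -5.e-04  1.e+00]
```

View pics/c7a.png

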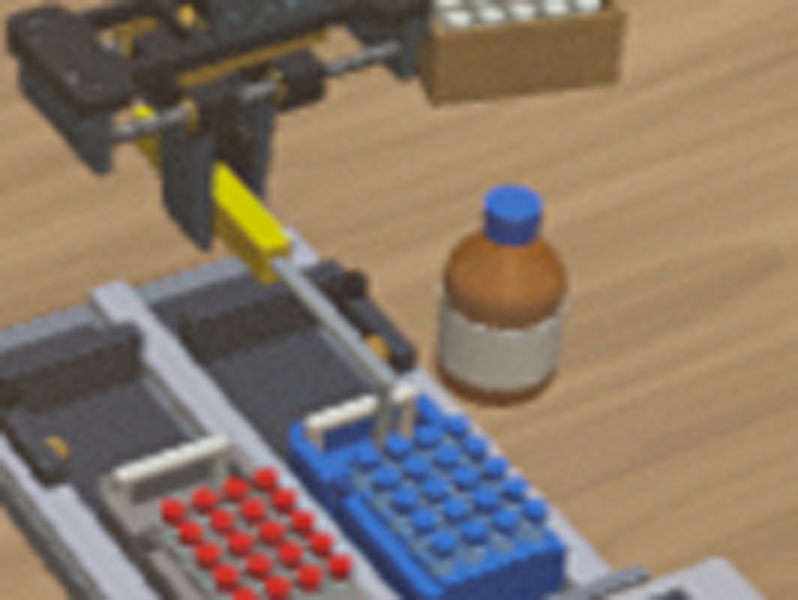

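View pics/c7b.png

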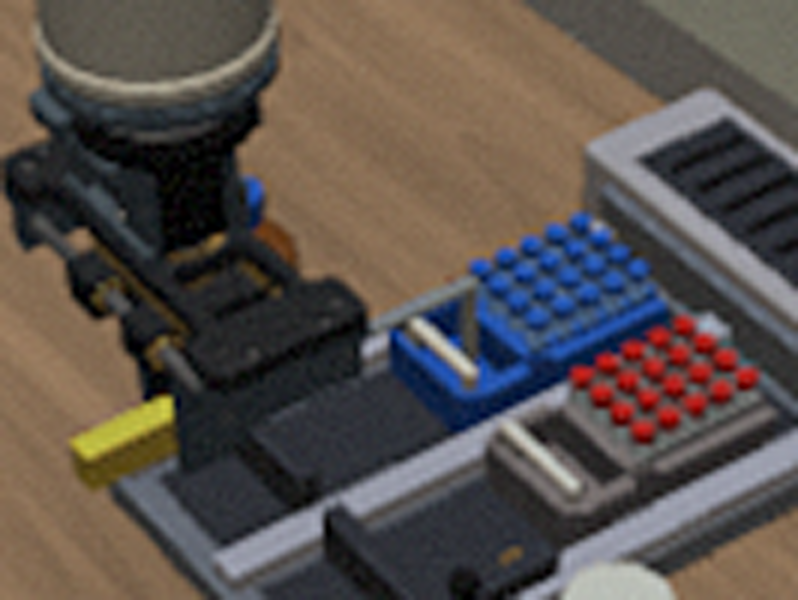

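The finger is down in the gap behind the bar (scene crop column 385, side crop column 470), between the posts, with no contact force. Now I take up the slack gently.

```bash
python3 -m creep '[{"dx":-0.06,"dy":0,"dz":0,"rx":0,"ry":0,"rz":0,"grip":1},{"dx":-0.06,"dy":0,"dz":0,"rx":0,"ry":0,"rz":0,"grip":1},{"dx":-0.06,"dy":0,"dz":0,"rx":0,"ry":0,"rz":0,"grip":1}]'; python3 -m creep '[{"dx":-0.06,"dy":0,"dz":0,"rx":0,"ry":0,"rz":0,"grip":1}]';python3 -m creep '[{"dx":-0.06,"dy":0,"dz":0,"rx":0,"ry":0,"rz":0,"grip":1}]';python3 -m creep '[{"dx":-0.06,"dy":0,"dz":0,"rx":0,"ry":0,"rz":0,"grip":1}]'
```

```text
time: 12.1
position: [0.5551, 0.0826, 0.0642]
tcp_rot: [0.0, 1.0, -0.02, 0.001]
force: [0.4, 0.9, -1.1]
opening: 0.0157
time: 12.18
position: [0.5532, 0.0827, 0.0644]
tcp_rot: [0.0, 1.0, -0.02, 0.001]
force: [-0.5, -1.2, -1.6]
opening: 0.0159
time: 12.27
position: [0.5512, 0.0828, 0.0646]
tcp_rot: [0.0, 1.0, -0.02, 0.001]
force: [-0.8, -0.1, -1.0]
opening: 0.0156
time: 12.35
position: [0.5494, 0.0829, 0.0647]
tcp_rot: [0.0, 1.0, -0.02, 0.001]
force: [2.2, 0.3, -1.8]
opening: 0.0157
```

Contact is felt at about 2 N. I'm dragging on in small steps, with a trim for the upward drift.

```bash
python3 -m creep '[{"dx":-0.05,"dy":0,"dz":0.015,"rx":0,"ry":0,"rz":0,"grip":1}]'; python3 -m creep '[{"dx":-0.05,"dy":0,"dz":0.015,"rx":0,"ry":0,"rz":0,"grip":1}]';python3 -m creep '[{"dx":-0.05,"dy":0,"dz":0.015,"rx":0,"ry":0,"rz":0,"grip":1}]';python3 -m creep '[{"dx":-0.05,"dy":0,"dz":0.015,"rx":0,"ry":0,"rz":0,"grip":1},{"dx":-0.05,"dy":0,"dz":0.015,"rx":0,"ry":0,"rz":0,"grip":1}]';python3 -m creep '[{"dx":-0.05,"dy":0,"dz":0.015,"rx":0,"ry":0,"rz":0,"grip":1},{"dx":-0.05,"dy":0,"dz":0.015,"rx":0,"ry":0,"rz":0,"grip":1}]'
```

```text
time: 12.43
position: [0.548, 0.083, 0.0645]
tcp_rot: [0.0, 1.0, -0.02, 0.002]
force: [1.6, -0.1, -0.7]
opening: 0.0158
time: 12.52
position: [0.5468, 0.0831, 0.0642]
tcp_rot: [0.0, 1.0, -0.02, 0.002]
force: [2.6, -0.4, -0.1]
opening: 0.0157
time: 12.6
position: [0.5457, 0.0831, 0.0639]
tcp_rot: [0.0, 1.0, -0.02, 0.003]
force: [3.0, -0.1, 0.4]
opening: 0.0163
time: 12.77
position: [0.5433, 0.0833, 0.0633]
tcp_rot: [0.0, 1.0, -0.02, 0.004]
force: [2.5, -0.6, -0.3]
opening: 0.0159
time: 12.93
position: [0.5407, 0.0834, 0.0625]
tcp_rot: [0.0, 1.0, -0.02, 0.004]
force: [3.0, -1.0, 0.2]
opening: 0.016
```

Steady drag is about 3 N. Continuing.

```bash
python3 -m creep '[{"dx":-0.07,"dy":0,"dz":0.008,"rx":0,"ry":-0.05,"rz":0,"grip":1},{"dx":-0.07,"dy":0,"dz":0.008,"rx":0,"ry":0,"rz":0,"grip":1},{"dx":-0.07,"dy":0,"dz":0.008,"rx":0,"ry":0,"rz":0,"grip":1}]'; python3 -m creep '[{"dx":-0.07,"dy":0,"dz":0.008,"rx":0,"ry":0,"rz":0,"grip":1},{"dx":-0.07,"dy":0,"dz":0.008,"rx":0,"ry":0,"rz":0,"grip":1},{"dx":-0.07,"dy":0,"dz":0.008,"rx":0,"ry":0,"rz":0,"grip":1}]';python3 -c "
from h import *
togo(.47,.0855,.064,-.036)"
```

```text
time: 13.18
position: [0.5336, 0.0837, 0.0615]
tcp_rot: [-0.0, 1.0, -0.02, 0.002]
force: [3.4, -1.0, 0.2]
opening: 0.0158
time: 13.43
position: [0.5268, 0.0839, 0.0607]
tcp_rot: [-0.0, 1.0, -0.02, 0.002]
force: [2.7, -0.3, 0.6]
opening: 0.0159
t 13.4333 pos [0.5268 0.0839 0.0607] yaw -0.0393 F [ 2.7 -0.3  0.6] op 0.0159 rows dxyz [-1.89  0.02 -0.12] rz -0.04 down in tool [-3.5e-03  1.0e-04  1.0e+00]
```

```bash
python3 -m creep '[{"dx":-0.05,"dy":0,"dz":-0.03,"rx":0,"ry":0,"rz":0,"grip":1},{"dx":-0.05,"dy":0,"dz":-0.03,"rx":0,"ry":0,"rz":0,"grip":1}]'; python3 -m creep '[{"dx":-0.05,"dy":0,"dz":-0.02,"rx":0,"ry":0,"rz":0,"grip":1}]'; python3 -m creep '[{"dx":-0.05,"dy":0,"dz":0,"rx":0,"ry":0,"rz":0,"grip":1}]'; python3 -m creep '[{"dx":-0.05,"dy":0,"dz":0,"rx":0,"ry":0,"rz":0,"grip":1}]'; python3 -m creep '[{"dx":-0.05,"dy":0,"dz":0,"rx":0,"ry":0,"rz":0,"grip":1}]'; python3 -c "
from h import *
togo(.47,.0855,.064,-.036)"
```

```text
time: 13.6
position: [0.5225, 0.0841, 0.0622]
tcp_rot: [0.0, 1.0, -0.02, 0.001]
force: [1.4, -0.1, -2.3]
opening: 0.0156
time: 13.68
position: [0.5204, 0.0841, 0.0628]
tcp_rot: [0.0, 1.0, -0.02, 0.0]
force: [1.3, -0.0, -1.5]
opening: 0.0156
time: 13.77
position: [0.5185, 0.0842, 0.0628]
tcp_rot: [0.0, 1.0, -0.02, 0.0]
force: [2.6, -0.8, -2.1]
opening: 0.0157
time: 13.85
position: [0.5169, 0.0843, 0.0628]
tcp_rot: [0.0, 1.0, -0.02, 0.0]
force: [2.1, -0.2, -2.3]
opening: 0.0163
time: 13.93
position: [0.5152, 0.0843, 0.0629]
tcp_rot: [0.0, 1.0, -0.02, 0.0]
force: [2.7, -1.4, -2.8]
opening: 0.016
t 13.9333 pos [0.5152 0.0843 0.0629] yaw -0.0393 F [ 2.7 -1.4 -2.8] op 0.016 rows dxyz [-1.51  0.02 -0.04] rz -0.04 down in tool [-7.e-04 -1.e-04  1.e+00]
```

```bash
for i in 1 2 3; do python3 -m creep '[{"dx":-0.05,"dy":0,"dz":0,"rx":0,"ry":0,"rz":0,"grip":1},{"dx":-0.05,"dy":0,"dz":0,"rx":0,"ry":0,"rz":0,"grip":1}]' | egrep 'pos|force'; done
```

```text
position: [0.5127, 0.0843, 0.063]
force: [5.4, -2.4, -4.1]
position: [0.5108, 0.0843, 0.0632]
force: [7.9, 2.2, -1.4]
position: [0.5097, 0.0846, 0.0636]
force: [6.9, 1.4, -4.2]
```

The ball is engaging at 5–8 N, as described. Single steps now.

```bash
for i in 1 2 3 4; do python3 -m creep '[{"dx":-0.055,"dy":0,"dz":0,"rx":0,"ry":0,"rz":0,"grip":1}]' | egrep 'pos|force|rot'; done
```

```text
position: [0.5087, 0.0848, 0.0636]
tcp_rot: [-0.0, 1.0, -0.02, 0.005]
force: [6.0, 0.7, -4.6]
position: [0.5075, 0.0849, 0.0637]
tcp_rot: [-0.0, 1.0, -0.02, 0.006]
force: [4.7, -0.5, -5.3]
position: [0.5062, 0.085, 0.0636]
tcp_rot: [-0.0, 1.0, -0.02, 0.006]
force: [4.8, -0.7, -3.7]
position: [0.5047, 0.085, 0.0636]
tcp_rot: [-0.0, 1.0, -0.02, 0.006]
force: [5.1, 1.0, -2.8]
```

```bash
for i in 1 2 3 4; do python3 -m creep '[{"dx":-0.06,"dy":0,"dz":0,"rx":0,"ry":-0.02,"rz":0,"grip":1},{"dx":-0.06,"dy":0,"dz":0,"rx":0,"ry":-0.02,"rz":0,"grip":1}]' | egrep 'pos|force|rot'; done
```

```text
position: [0.5017, 0.0853, 0.0637]
tcp_rot: [-0.0, 1.0, -0.02, 0.005]
force: [5.1, 0.8, -2.5]
position: [0.4987, 0.0856, 0.0639]
tcp_rot: [-0.001, 1.0, -0.02, 0.004]
force: [5.1, 0.2, -2.6]
position: [0.4958, 0.0858, 0.0641]
tcp_rot: [-0.001, 1.0, -0.02, 0.003]
force: [5.8, -0.9, -2.7]
position: [0.4928, 0.0859, 0.0644]
tcp_rot: [-0.001, 1.0, -0.02, 0.002]
force: [5.6, 0.0, -2.4]
```

```bash
for i in 1 2 3 4; do python3 -m creep '[{"dx":-0.06,"dy":0.01,"dz":0.01,"rx":0,"ry":0,"rz":0,"grip":1},{"dx":-0.06,"dy":0.01,"dz":0.01,"rx":0,"ry":0,"rz":0,"grip":1}]' | egrep 'pos|force|rot'; done
```

```text
position: [0.4901, 0.0856, 0.0641]
tcp_rot: [-0.001, 1.0, -0.019, 0.004]
force: [6.6, 1.2, -3.9]
position: [0.4877, 0.0854, 0.0638]
tcp_rot: [-0.001, 1.0, -0.019, 0.005]
force: [6.5, 1.8, -3.3]
position: [0.4854, 0.0853, 0.0636]
tcp_rot: [-0.001, 1.0, -0.019, 0.007]
force: [5.1, 2.3, -3.1]
position: [0.4831, 0.0852, 0.0633]
tcp_rot: [-0.002, 1.0, -0.019, 0.008]
force: [6.1, 1.6, -3.3]
```

```bash
for i in 1 2 3 4; do python3 -m creep '[{"dx":-0.05,"dy":0,"dz":0,"rx":0,"ry":-0.02,"rz":0,"grip":1},{"dx":-0.05,"dy":0,"dz":0,"rx":0,"ry":-0.02,"rz":0,"grip":1}]' | egrep 'pos|force|rot'; done
```

```text
position: [0.4808, 0.0855, 0.0635]
tcp_rot: [-0.002, 1.0, -0.019, 0.007]
force: [5.0, 0.7, -3.5]
position: [0.4781, 0.0858, 0.0637]
tcp_rot: [-0.002, 1.0, -0.018, 0.006]
force: [3.8, -0.4, -1.9]
position: [0.4748, 0.086, 0.0637]
tcp_rot: [-0.002, 1.0, -0.018, 0.004]
force: [2.7, 1.3, -0.6]
position: [0.4715, 0.0862, 0.0638]
tcp_rot: [-0.002, 1.0, -0.018, 0.002]
force: [3.2, 2.3, 0.6]
```

The force is falling, so the ball is dropping into the notch. Continuing in small single steps to feel for the stop.

```bash
for i in 1 2 3 ; do python3 -m creep '[{"dx":-0.03,"dy":0,"dz":0,"rx":0,"ry":-0.01,"rz":0,"grip":1}]' | egrep 'pos|force|rot'; done; python3 -c "
from h import *
save('wrist','w8');save('side','s8');save('scene','sc8')
for f,x,y,o in(('sc8',330,180,'c8a'),('s8',240,140,'c8b')):
    im=cv2.imread(f'pics/{f}.png')[y:y+100,x:x+133];cv2.imwrite(f'pics/{o}.png',cv2.resize(im,None,fx=6,fy=6,interpolation=cv2.INTER_CUBIC))
"
```

```text
position: [0.4707, 0.0862, 0.0639]
tcp_rot: [-0.002, 1.0, -0.018, 0.002]
force: [6.4, 0.6, -0.9]
position: [0.4706, 0.0862, 0.0641]
tcp_rot: [-0.002, 1.0, -0.018, 0.003]
force: [8.3, 0.5, -3.9]
position: [0.4706, 0.0863, 0.0643]
tcp_rot: [-0.002, 1.0, -0.018, 0.003]
force: [8.6, 0.3, -5.1]
```

View pics/w8.png

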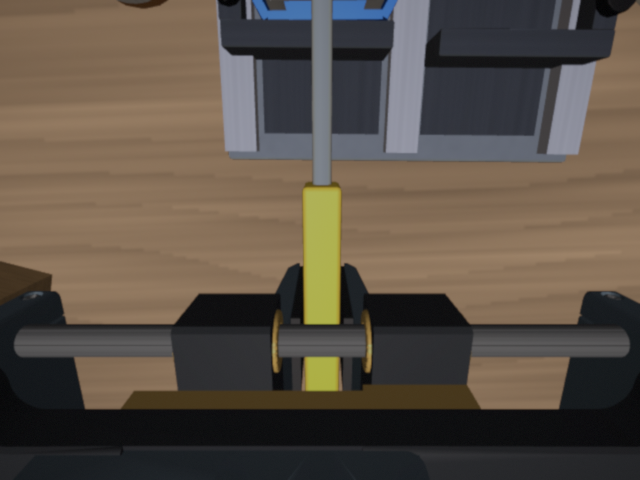

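View pics/c8a.png

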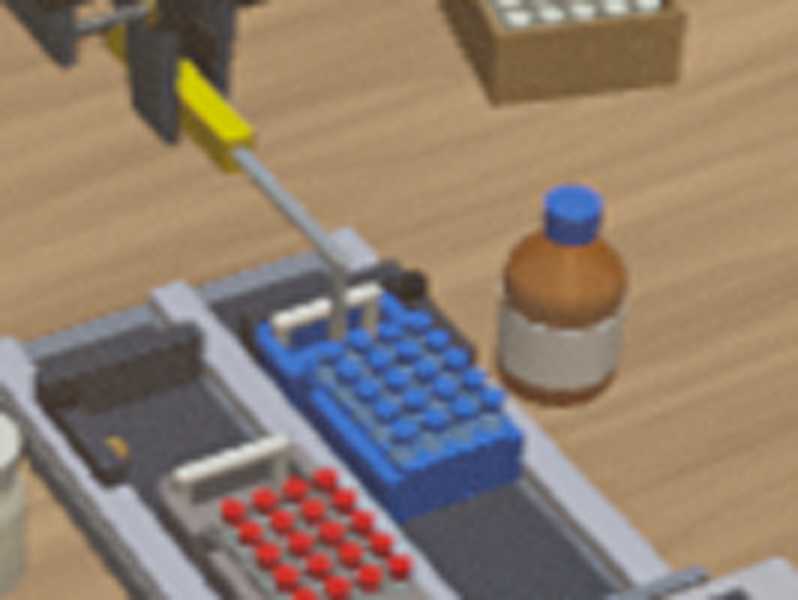

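View pics/c8b.png

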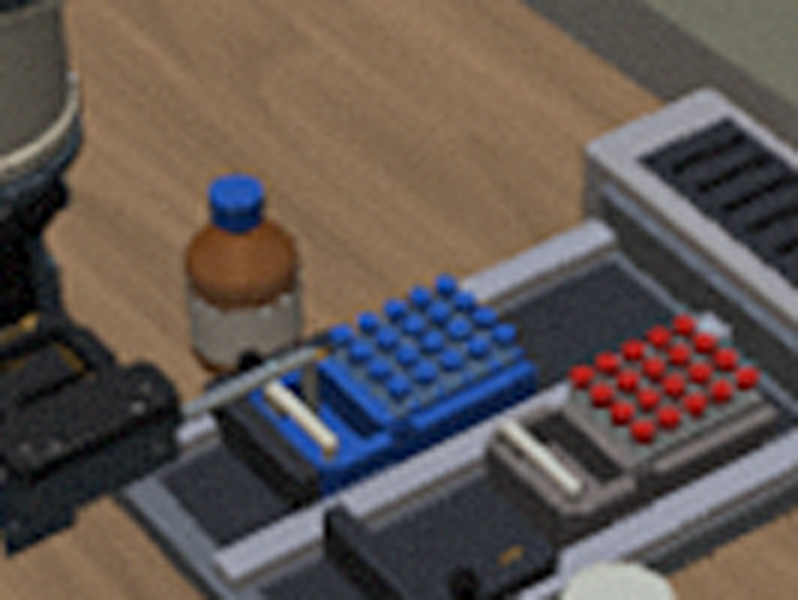

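The TCP stays at x=0.4706 while the force rises from 3 to 8.6 N. The pictures show the rack's front against the stop wall, so it is at the stop. I'm easing off by moving the tip back about 8 mm into the middle of the gap, then checking.

```bash
python3 -m creep '[{"dx":0.05,"dy":0,"dz":0,"rx":0,"ry":0,"rz":0,"grip":1},{"dx":0.07,"dy":0,"dz":0,"rx":0,"ry":0,"rz":0,"grip":1},{"dx":0.07,"dy":0,"dz":0,"rx":0,"ry":0,"rz":0,"grip":1},{"dx":0.05,"dy":0,"dz":0,"rx":0,"ry":0,"rz":0,"grip":1},{"dx":0,"dy":0,"dz":0,"rx":0,"ry":0,"rz":0,"grip":1}]';python3 -c "
from h import *
togo(.478,.086,.13,-.036)"
```

```text
time: 17.58
position: [0.4754, 0.0857, 0.0636]
tcp_rot: [-0.002, 1.0, -0.019, 0.0]
force: [-0.1, 0.1, -0.6]
opening: 0.0159
t 17.5833 pos [0.4754 0.0857 0.0636] yaw -0.0372 F [-0.1  0.1 -0.6] op 0.0159 rows dxyz [ 0.09 -0.02 -2.21] rz -0.01 down in tool [1.0e-04 3.9e-03 1.0e+00]
```

```bash
python3 -m creep '[{"dx":0.07,"dy":0,"dz":-0.05,"rx":0,"ry":0,"rz":0,"grip":1},{"dx":0,"dy":0,"dz":-0.2,"rx":0,"ry":0,"rz":0,"grip":1},{"dx":0,"dy":0,"dz":-0.2,"rx":0,"ry":0,"rz":0,"grip":1},{"dx":0,"dy":0,"dz":-0.2,"rx":0,"ry":0,"rz":0,"grip":1}]';python3 -c "
from h import *
togo(.478,.086,.13,-.036)"
```

```text
time: 17.92
position: [0.4763, 0.0854, 0.0835]
tcp_rot: [-0.002, 1.0, -0.019, -0.002]
force: [0.8, -1.2, -1.4]
opening: 0.016
t 17.9167 pos [0.4763 0.0854 0.0835] yaw -0.0373 F [ 0.8 -1.2 -1.4] op 0.016 rows dxyz [ 0.05 -0.03 -1.55] rz -0.01 down in tool [0.0037 0.0036 1.    ]
```

```bash
python3 -m creep '[{"dx":0.04,"dy":0,"dz":-0.3,"rx":0,"ry":0,"rz":0,"grip":1},{"dx":0.02,"dy":0,"dz":-0.4,"rx":0,"ry":0,"rz":0,"grip":1},{"dx":0,"dy":0,"dz":-0.6,"rx":0,"ry":0,"rz":0,"grip":1},{"dx":0,"dy":0,"dz":-0.7,"rx":0,"ry":0,"rz":0,"grip":1},{"dx":0,"dy":0,"dz":-0.8,"rx":0,"ry":0,"rz":0,"grip":1},{"dx":0,"dy":0,"dz":-0.7,"rx":0,"ry":0,"rz":0,"grip":1},{"dx":0,"dy":0,"dz":0,"rx":0,"ry":0,"rz":0,"grip":1},{"dx":0,"dy":0,"dz":0,"rx":0,"ry":0,"rz":0,"grip":1}]';python3 -c "
from h import *
togo(.440,-.3352,.19,.1476)
save('wrist','w9');save('side','s9');save('scene','sc9')
for f,x,y,o in(('sc9',330,180,'c9a'),('s9',240,140,'c9b')):
    im=cv2.imread(f'pics/{f}.png')[y:y+100,x:x+133];cv2.imwrite(f'pics/{o}.png',cv2.resize(im,None,fx=6,fy=6,interpolation=cv2.INTER_CUBIC))
"
```

```text
time: 18.58
position: [0.4776, 0.0849, 0.1995]
tcp_rot: [-0.002, 1.0, -0.019, -0.0]
force: [-0.1, 0.1, -2.8]
opening: 0.0159
t 18.5833 pos [0.4776 0.0849 0.1995] yaw -0.0372 F [-0.1  0.1 -2.8] op 0.0159 rows dxyz [-0.73 14.04  0.26] rz -2.12 down in tool [4.0e-04 3.8e-03 1.0e+00]
```

View pics/c9a.png

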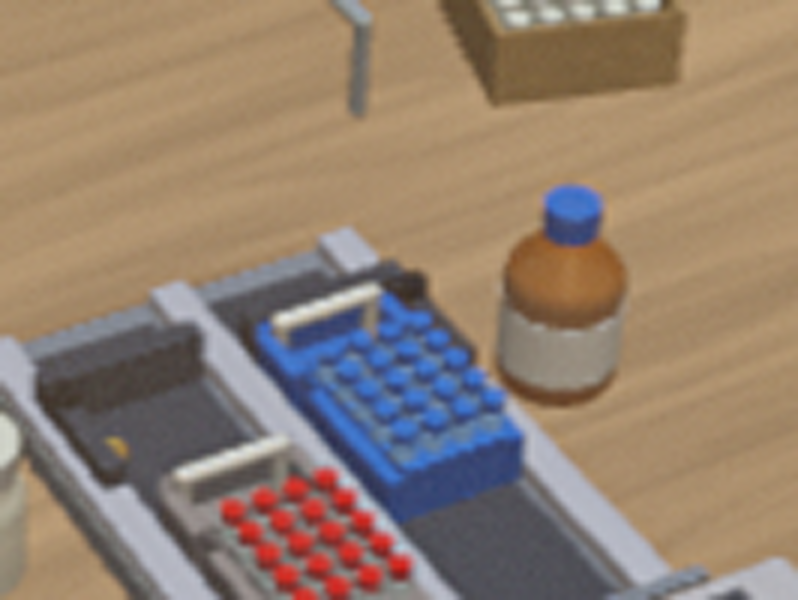

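View pics/c9b.png

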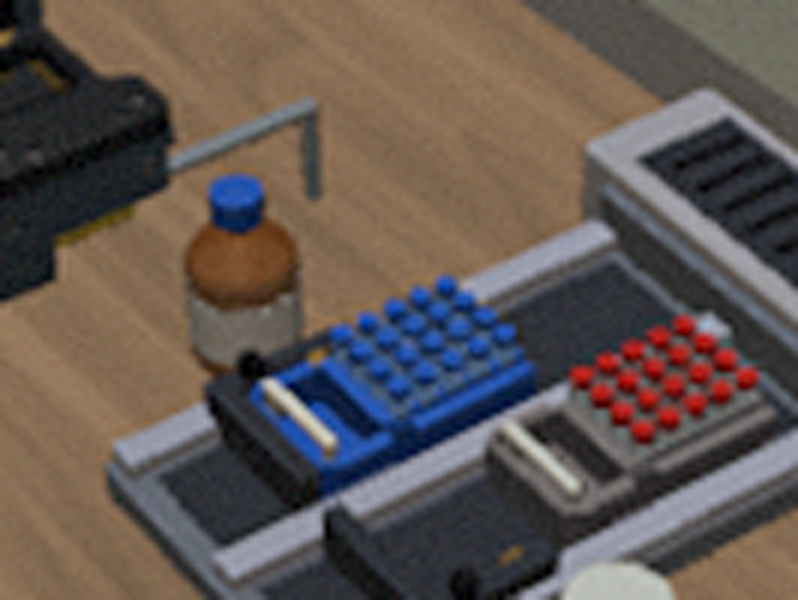

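View pics/w9.png

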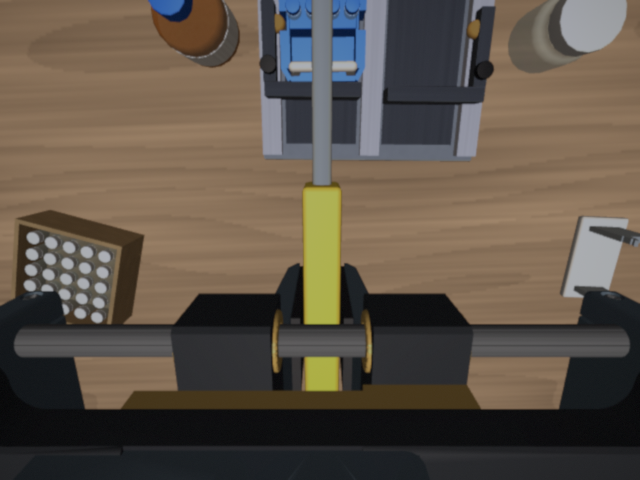

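The rack stays against the stop with the hook lifted out. In the wrist view its ball at (279,22) shows as far out as the free right-hand ball at (473,30). The hook sits in the hand as before, with the handle end at row 185. I'm carrying it back to the rest.

```bash
python3 -m creep '[{"dx":0,"dy":0.4,"dz":0,"rx":0,"ry":0,"rz":0,"grip":1},{"dx":-0.05,"dy":0.8,"dz":0,"rx":0,"ry":0,"rz":0,"grip":1},{"dx":-0.05,"dy":0.9,"dz":0,"rx":0,"ry":0,"rz":0,"grip":1},{"dx":-0.05,"dy":0.9,"dz":0,"rx":0,"ry":0,"rz":0,"grip":1},{"dx":-0.05,"dy":0.9,"dz":0,"rx":0,"ry":0,"rz":0,"grip":1},{"dx":-0.05,"dy":0.9,"dz":0,"rx":0,"ry":0,"rz":0,"grip":1},{"dx":-0.05,"dy":0.9,"dz":0,"rx":0,"ry":0,"rz":0,"grip":1},{"dx":-0.05,"dy":0.9,"dz":0,"rx":0,"ry":0,"rz":0,"grip":1},{"dx":-0.05,"dy":0.9,"dz":0,"rx":0,"ry":0,"rz":0,"grip":1},{"dx":-0.05,"dy":0.9,"dz":0,"rx":0,"ry":0,"rz":0,"grip":1}]';python3 -m creep '[{"dx":-0.05,"dy":0.9,"dz":0,"rx":0,"ry":0,"rz":-0.4,"grip":1},{"dx":-0.05,"dy":0.9,"dz":0,"rx":0,"ry":0,"rz":-0.4,"grip":1},{"dx":-0.05,"dy":0.8,"dz":0,"rx":0,"ry":0,"rz":-0.4,"grip":1},{"dx":0,"dy":0.5,"dz":0,"rx":0,"ry":0,"rz":-0.4,"grip":1},{"dx":0,"dy":0,"dz":0,"rx":0,"ry":0,"rz":-0.4,"grip":1},{"dx":0,"dy":0,"dz":0,"rx":0,"ry":0,"rz":0,"grip":1},{"dx":0,"dy":0,"dz":0,"rx":0,"ry":0,"rz":0,"grip":1}]'; python3 -c "
from h import *
togo(.440,-.3352,.17,.1476)"
```

```text
time: 19.57
position: [0.4468, -0.1766, 0.1882]
tcp_rot: [-0.004, 1.0, -0.015, -0.01]
force: [0.1, 0.4, -1.5]
opening: 0.0159
time: 20.15
position: [0.4358, -0.2822, 0.1804]
tcp_rot: [-0.008, 0.997, 0.072, -0.014]
force: [0.3, -0.3, -2.4]
opening: 0.016
t 20.15 pos [ 0.4358 -0.2822  0.1804] yaw 0.1452 F [ 0.3 -0.3 -2.4] op 0.016 rows dxyz [-0.11  1.78  0.32] rz -0.03 down in tool [0.0268 0.0177 0.9995]
```

```bash
python3 -m creep '[{"dx":-0.03,"dy":0.5,"dz":0,"rx":-0.1,"ry":0.15,"rz":0,"grip":1},{"dx":-0.03,"dy":0.5,"dz":0,"rx":-0.1,"ry":0.15,"rz":0,"grip":1},{"dx":-0.03,"dy":0.5,"dz":0,"rx":0,"ry":0,"rz":0,"grip":1},{"dx":0,"dy":0,"dz":0,"rx":0,"ry":0,"rz":0,"grip":1},{"dx":0,"dy":0,"dz":0,"rx":0,"ry":0,"rz":0,"grip":1}]'; python3 -c "
from h import *
togo(.440,-.3352,.17,.1476)"
```

```text
time: 20.57
position: [0.439, -0.3309, 0.1789]
tcp_rot: [0.0, 0.997, 0.071, 0.0]
force: [-0.2, 0.8, -1.8]
opening: 0.0157
t 20.5667 pos [ 0.439  -0.3309  0.1789] yaw 0.1431 F [-0.2  0.8 -1.8] op 0.0157 rows dxyz [0.01 0.14 0.3 ] rz -0.05 down in tool [-2.e-04 -2.e-04  1.e+00]
```

```bash
python3 -m creep '[{"dx":0.02,"dy":0.14,"dz":0.1,"rx":0,"ry":0,"rz":-0.05,"grip":1},{"dx":0,"dy":0,"dz":0.3,"rx":0,"ry":0,"rz":0,"grip":1},{"dx":0,"dy":0,"dz":0.5,"rx":0,"ry":0,"rz":0,"grip":1},{"dx":0,"dy":0,"dz":0.5,"rx":0,"ry":0,"rz":0,"grip":1},{"dx":0,"dy":0,"dz":0.3,"rx":0,"ry":0,"rz":0,"grip":1},{"dx":0,"dy":0,"dz":0,"rx":0,"ry":0,"rz":0,"grip":1},{"dx":0,"dy":0,"dz":0,"rx":0,"ry":0,"rz":0,"grip":1}]'; python3 -c "
from h import *
togo(.440,-.3352,.0642,.1476); save('wrist','w10')"
```

```text
time: 21.15
position: [0.4407, -0.3355, 0.1236]
tcp_rot: [-0.0, 0.997, 0.074, 0.0]
force: [-0.0, -0.3, -1.2]
opening: 0.0158
t 21.15 pos [ 0.4407 -0.3355  0.1236] yaw 0.1481 F [-0.  -0.3 -1.2] op 0.0158 rows dxyz [-0.02 -0.01  1.98] rz 0.01 down in tool [-2.e-04  0.e+00  1.e+00]
```

View pics/w10.png

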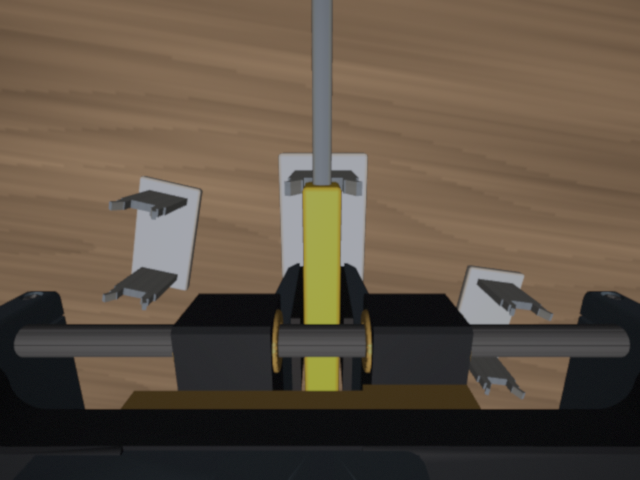

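The handle (column 322) lines up with the fork centre (323) and the pose matches the lift-out pose. Lowering.

```bash
python3 -m creep '[{"dx":-0.02,"dy":0,"dz":0.3,"rx":0,"ry":0,"rz":0,"grip":1},{"dx":0,"dy":0,"dz":0.4,"rx":0,"ry":0,"rz":0,"grip":1},{"dx":0,"dy":0,"dz":0.3,"rx":0,"ry":0,"rz":0,"grip":1},{"dx":0,"dy":0,"dz":0,"rx":0,"ry":0,"rz":0,"grip":1}]'; python3 -c "
from h import *
togo(.440,-.3352,.0642,.1476)"
```

```text
time: 21.53
position: [0.4413, -0.3365, 0.0937]
tcp_rot: [0.002, 0.997, 0.074, 0.002]
force: [-0.6, 0.2, -1.5]
opening: 0.0157
t 21.5333 pos [ 0.4413 -0.3365  0.0937] yaw 0.1485 F [-0.6  0.2 -1.5] op 0.0157 rows dxyz [-0.04 -0.05  0.98] rz 0.01 down in tool [-0.0029 -0.0034  1.    ]
```

```bash
python3 -m creep '[{"dx":-0.03,"dy":-0.05,"dz":0.2,"rx":0.04,"ry":-0.03,"rz":0,"grip":1},{"dx":0,"dy":0,"dz":0.2,"rx":0,"ry":0,"rz":0,"grip":1},{"dx":0,"dy":0,"dz":0.2,"rx":0,"ry":0,"rz":0,"grip":1},{"dx":0,"dy":0,"dz":0,"rx":0,"ry":0,"rz":0,"grip":1}]'; python3 -c "
from h import *
togo(.440,-.3352,.0642,.1476)"
```

```text
time: 21.87
position: [0.4404, -0.3352, 0.0745]
tcp_rot: [0.0, 0.997, 0.074, 0.0]
force: [-0.7, 0.7, -1.1]
opening: 0.0159
t 21.8667 pos [ 0.4404 -0.3352  0.0745] yaw 0.1486 F [-0.7  0.7 -1.1] op 0.0159 rows dxyz [-0.01 -0.    0.34] rz 0.01 down in tool [-6.e-04 -3.e-04  1.e+00]
```

```bash
python3 -m creep '[{"dx":0,"dy":0,"dz":0.15,"rx":0,"ry":0,"rz":0,"grip":1},{"dx":0,"dy":0,"dz":0.13,"rx":0,"ry":0,"rz":0,"grip":1},{"dx":0,"dy":0,"dz":0,"rx":0,"ry":0,"rz":0,"grip":1}]';python3 -m creep '[{"dx":0,"dy":0,"dz":0.04,"rx":0,"ry":0,"rz":0,"grip":1},{"dx":0,"dy":0,"dz":0,"rx":0,"ry":0,"rz":0,"grip":1}]'; python3 -c "
from h import *
togo(.440,-.3352,.0642,.1476)"
```

```text
time: 22.12
position: [0.4405, -0.3354, 0.0654]
tcp_rot: [0.0, 0.997, 0.074, 0.0]
force: [-0.1, 0.1, -1.3]
opening: 0.0161
time: 22.28
position: [0.4407, -0.3356, 0.0643]
tcp_rot: [0.0, 0.997, 0.074, 0.001]
force: [0.1, 0.2, -0.5]
opening: 0.0158
t 22.2833 pos [ 0.4407 -0.3356  0.0643] yaw 0.1485 F [ 0.1  0.2 -0.5] op 0.0158 rows dxyz [-0.02 -0.02  0.  ] rz 0.01 down in tool [-1.1e-03 -8.0e-04  1.0e+00]
```

The hook is back at its original height and the rest is taking its weight. Opening the gripper.

```bash
python3 -m creep '[{"dx":0,"dy":0,"dz":0,"rx":0,"ry":0,"rz":0,"grip":0},{"dx":0,"dy":0,"dz":0,"rx":0,"ry":0,"rz":0,"grip":0},{"dx":0,"dy":0,"dz":0,"rx":0,"ry":0,"rz":0,"grip":0},{"dx":0,"dy":0,"dz":0,"rx":0,"ry":0,"rz":0,"grip":0},{"dx":0,"dy":0,"dz":0,"rx":0,"ry":0,"rz":0,"grip":0},{"dx":0,"dy":0,"dz":0,"rx":0,"ry":0,"rz":0,"grip":0},{"dx":0,"dy":0,"dz":0,"rx":0,"ry":0,"rz":0,"grip":0},{"dx":0,"dy":0,"dz":0,"rx":0,"ry":0,"rz":0,"grip":0},{"dx":0,"dy":0,"dz":0,"rx":0,"ry":0,"rz":0,"grip":0},{"dx":0,"dy":0,"dz":0,"rx":0,"ry":0,"rz":0,"grip":0}]';python3 -m creep '[{"dx":0,"dy":0,"dz":0,"rx":0,"ry":0,"rz":0,"grip":0},{"dx":0,"dy":0,"dz":0,"rx":0,"ry":0,"rz":0,"grip":0},{"dx":0,"dy":0,"dz":-0.3,"rx":0,"ry":0,"rz":0,"grip":0},{"dx":0,"dy":0,"dz":-0.5,"rx":0,"ry":0,"rz":0,"grip":0},{"dx":0,"dy":0,"dz":-0.8,"rx":0,"ry":0,"rz":0,"grip":0},{"dx":0,"dy":0,"dz":-0.8,"rx":0,"ry":0,"rz":0,"grip":0},{"dx":0,"dy":0,"dz":-0.8,"rx":0,"ry":0,"rz":0,"grip":0},{"dx":0,"dy":0,"dz":-0.6,"rx":0,"ry":0,"rz":0,"grip":0},{"dx":0,"dy":0,"dz":0,"rx":0,"ry":0,"rz":0,"grip":0},{"dx":0,"dy":0,"dz":0,"rx":0,"ry":0,"rz":0,"grip":0}]'; python3 - <<'E'
from h import *
togo(.440,-.3352,.0642,.1476);save('wrist','w11');save('side','s11');save('scene','sc11')
a=cv2.imread('pics/s11.png');b=cv2.imread('pics/sc11.png')
r=lambda im,x,y,s:cv2.resize(im[y:y+100,x:x+130],None,fx=s,fy=s,interpolation=cv2.INTER_CUBIC)
cv2.imwrite('pics/c11.png',np.vstack([np.hstack([r(a,265,285,3),r(b,180,190,3)]),np.hstack([r(a,245,145,3),r(b,325,190,3)])]))
E
```

```text
time: 23.12
position: [0.4413, -0.3361, 0.0651]
tcp_rot: [0.001, 0.997, 0.074, 0.001]
force: [0.1, 0.3, -0.4]
opening: 0.0797
time: 23.95
position: [0.4403, -0.3352, 0.1879]
tcp_rot: [0.001, 0.997, 0.074, 0.001]
force: [0.4, 0.1, -0.6]
opening: 0.0912
t 23.95 pos [ 0.4403 -0.3352  0.1879] yaw 0.1486 F [ 0.4  0.1 -0.6] op 0.0912 rows dxyz [-0.02 -0.01  4.12] rz 0.01 down in tool [-0.0017 -0.0015  1.    ]
```

View pics/c11.png

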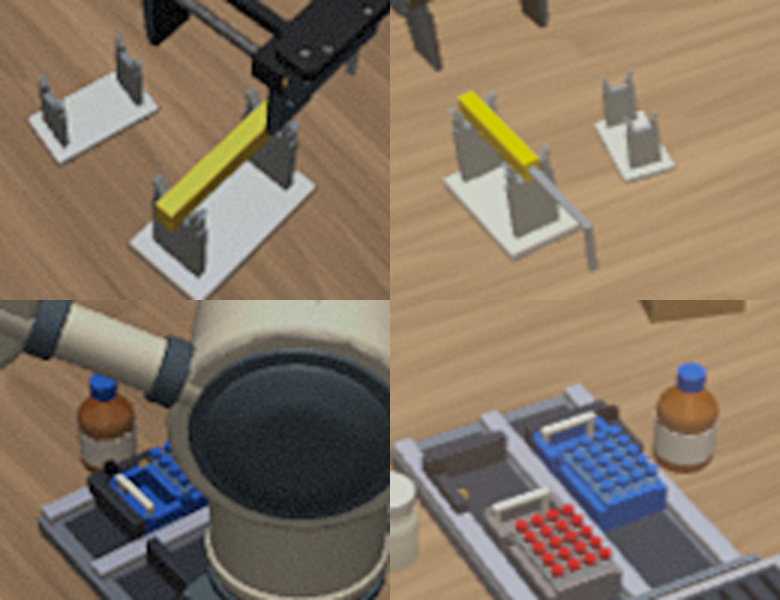

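View pics/w11.png

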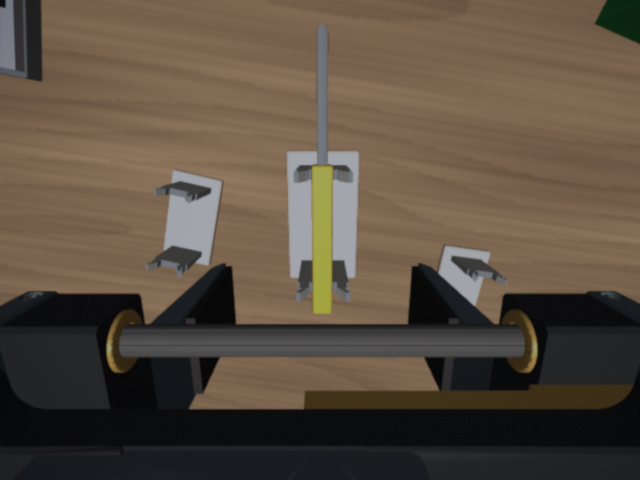

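```bash
python3 - <<'E'
from h import *
W=get_calibration('wrist')
f=planez(W,(323,152),.012);n=planez(W,(323,277),.012);print('base',((f+n)/2).round(4),np.linalg.norm(f-n))
f=planez(W,(322,166),.094);n=planez(W,(322,313),.094);print('handle',((f+n)/2).round(4),np.linalg.norm(f-n))
im=cv2.imread('pics/w9.png')[0:110,240:500]; cv2.imwrite('pics/c12.png',cv2.resize(im,None,fx=3,fy=3,interpolation=cv2.INTER_CUBIC))
E
```

```text
base [ 0.4438 -0.3365  0.012 ] 0.12571033597056464
handle [ 0.4406 -0.3359  0.094 ] 0.11730871775634619
```

View pics/c12.png

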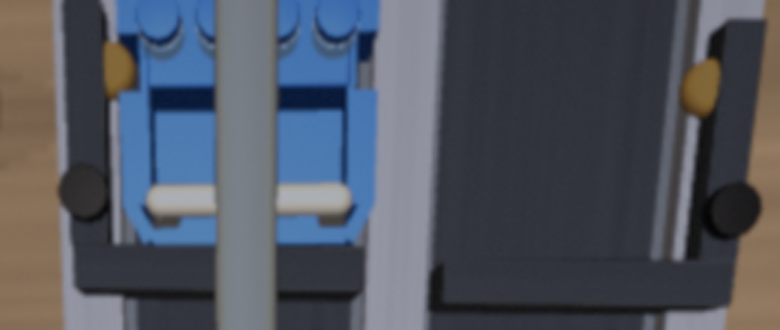

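The hook lies in both forks about 3 mm from the rest's middle. The left ball sits in the rack's notch, as far out as the free right ball, and the rack front is at the stop wall. I'm handing in.

```bash
python3 -c "
from workcell import arm
print(arm.finish_job())"
```

```text
the job is handed in; nothing more can be done
None
```

I dragged the blue rack about 80 mm to its lane stop with the hook, laid the hook back in its rest, and handed the job in at about 24 s. No verdict was reported.

**Pull:** Drag was about 3 N, then 5–8 N over the spring ball. The force fell to about 3 N as the ball clicked in. Against the stop it rose to about 8.6 N along the lane with no further movement, and I eased off there. That is the highest force along the lane I read, against the 18 N limit. I only read the force between steps, so a short peak could have been missed.

**Last checks:**
- **Rack:** its front stands at the stop wall. The left ball is out beside the rack's notch, nearly as far out as the free ball in the right lane. I judged this from pictures, because the ball's position can't be read directly. The clearest view was taken just after the hook was lifted out. In the final scene view the rack was still at the stop.
- **Hook:** it lies in both forks with its finger down, about 3 mm from the rest's middle lengthwise.
- **Other objects:** the grey rack and bottle look unmoved in the final scene view. Nothing went near the jar or the box of vials, but I did not measure their positions again.
- **Robot:** the gripper is open and clear above the hook.

**Disagreements:** the camera estimates of the lane's position differed by 2–4 mm, which was well inside the handle's free width. No check failed.

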